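# Roll-test the mill bars on the sprung-hood ramp

### The arm

A 7-joint arm with a two-finger parallel gripper is mounted at the origin on a cart in front of the work surface, level with it; the furniture and walls round the work are solid. World frame = base frame: x ahead of the robot, y to its left, z up, the work surface at z = 0. Lengths are in m, angles in rad, forces in N, time in s.
With the tool pointing down it reaches from about 0.4 to 0.85 m from the base axis. Payload 10.4 kg.
Tool frame: the origin (TCP) lies between the finger pads; the fingertips stand 14 mm ahead of it and the grasp point (between the pads) lies 5 mm behind it (manip.tips_ahead is the distance from the TCP to the fingertips, in m); z points along the fingers, y is the line along which they close (so a half turn about z gives the same grasp; the last joint's range is limited). The gripper opens to 85 mm and grips with 20 to 120 N. Pads are 22 mm wide; open, the fingers measure 114 mm over their backs; the gripper's body (76 mm by 85 mm) begins 54 mm behind the grasp point. The pads swing forward as they close: fully open they stand 13 mm farther back than shut.
Start: joints at [1.185, 0.332, -0.065, 1.46, 0.022, 1.35, -0.088], TCP at [0.222, -0.584, 0.245] pointing down, gripper open.
Joint ranges: [-2.6, 2.6], [-0.5, 2.12], [-1.47, 1.34], [0.16, 2.42], [-1.27, 4.41], [0.06, 2.06], [-2.6, 2.6]. Speed limits (rad/s): [2.22, 2.22, 2.79, 2.79, 3.14, 3.14, 3.14].

### API

Orientations are given as [roll, pitch, yaw] about the fixed x, y, z axes, in that order (R = Rz(yaw) Ry(pitch) Rx(roll)).
In Python, from plant import manip, vision gives the robot as it stands.
- The arm moves only by the tool arm_command, never from a script. Its argument "commands" is a list of rows, each a list of 4 numbers: the shift along the tool's x, y, z in mm, then the turn about the tool's z in degrees. In form: [[dx, dy, dz, turn], ...]. A call has 1 to 8 rows; each row is the pose to reach, as a shift and turn from the pose commanded when the call began, along the tool's axes at that moment; what a row does not reach only later rows make up. A row lasts 1/10 s, in which the tool goes at most 50 mm and 8.59 degrees, less where a joint would pass 70% of its speed; a pose out of reach is approached as far as the arm can. A call with a gripper value outside its range is refused whole. "jaw" is the finger opening in mm, from 0 to 85.4, set as the call begins (left out, the last holds). The fingers move at their own pace and stop on an object; the grip force is fixed at half the most. Time passes only in rows, so rows that repeat a pose let the fingers close. It gives the time, the measured TCP pose, the force, the opening and the grip force at its end, in the units of the state.
- manip.read_state(): the state, without advancing time (a new reading comes with each control period).
- vision.get_image(name): name is "side" or "top" or "wrist"; returns a dict with "image" (480x640x3 uint8, red, green, blue), "fov_y" (degrees; the focal length in pixels is half the picture's height over the tangent of half this angle, whatever the lens; pixels are square), "cx", "cy" (the principal point, pixels), "T" (4x4, takes a point from camera to world coordinates). Camera axes: x right, y up, looking along -z (the intrinsics and any distortion apply to the point x, -y, -z); pixel columns grow to the right and rows downward; lengths in m; the calibration is good to about 2 mm. A picture is of the moment at which its call begins. There is no depth.
- manip.sign_off(): hands the job in; it is judged then, once.
The state is a dict: "time": time; "joint_pos": joint angles; "joint_vel": joint speeds; "joint_efforts": joint torques, N m; "position": TCP position; "ee_rot": TCP orientation; "wrist_force": force on the tool from outside, world axes, zero at the start; "torque": the same for the moment, N m; "gripper_width": finger opening in m; "grip_force": force on a finger pad.
Only numpy, scipy, OpenCV 4.12 (cv2) and the standard library are available. Lean on these libraries where they do the work, as an engineer would, in place of code of your own. Each camera call takes 0.05 s, during which the arm holds its last target. There are 200 camera calls.

### The job

Roll-test the mill bars: swing the ramp's clear hood up past its spring so that it stays open by itself, and push the catch tray (without lifting it) sideways and back until it stands square and centred against the foot of the ramp, under its lip. Then let every bar from the supply tray go, one by one, at the top of a lane of the ramp, lying across it, so that the round ones run down into the catch tray by themselves (never put those in by hand) and the worn ones stay where they lie on the ramp; leave these there until all have been tested, then put them back into the supply tray. At the end hood and catch tray are as you set them, and the other things on the bench have been left alone.

Things in the scene. Friction and masses are not known exactly. Their poses are not given: they have to be found in the camera images.
- ramp: Fixed roll-test ramp, 222 mm long (x), 198 wide (y). Origin on the worktop under its centre. The steel deck falls to the ramp's -x (to the robot) at 9 degrees, from x = +45 mm (58.5 mm high, with a 14 mm rubber backstop) to the lip at x = -97 mm (36 mm high). Two ribs 5 mm high part it into three lanes 60 mm wide, at y = -63, 0, +63 mm. Side walls stand 14 mm over the deck.
- ramp_stop (a point): Middle of the ramp's front stop face, at worktop height (ramp x = -85 mm). The lip overhangs it by 12 mm, its underside 32 mm high. The catch tray's long wall goes against this face: docked, the tray's origin is 47.5 mm in front (ramp -x) of this point. Same axes as the ramp.
- lane_1 (a point): Release spot of the right-hand lane: a point on the deck surface, 51 mm high, 97 mm up from the lip (ramp x = 0, y = -63 mm). Same axes as the ramp.
- lane_2 (a point): The same in the middle lane (ramp y = 0).
- lane_3 (a point): The same in the left-hand lane (ramp y = +63 mm).
- hood (a joint): Hinge of the clear hood over the ramp, rad: 0 shut (level over the deck), 2.0 fully open (leaning back). Springs and its 0.25 kg weight pull it shut below about 0.9 rad, at most about 5 N at the handle, and throw it open by itself above about 1.2 rad.
- hood_bar (a point): Centre of the hood's handle, a round bar 10 mm thick, 90 mm long, parallel to the ramp's y. With the hood shut it is 215 mm in front (ramp -x) of the hinge axis and 35 mm above it, 35 mm above the hood's panel and 25 mm in front of its edge; pinch it from above.
- hood_hinge (a point): Middle of the hood's hinge axis (parallel to the ramp's y), 108 mm above the worktop.
- catch_tray: Loose aluminium tray, open on top, 95 mm (its x) by 236 mm (its y), 28 mm high, walls and floor 3 mm, 0.7 kg. Origin under its centre. Starts some 8 to 15 cm to the right of its place, 15 to 22 mm short of the stop face. Its axes are parallel to the ramp's when it is docked.
- supply_tray: Fixed grey plastic tray, 115 mm (x) by 215 mm (y), walls 14 mm high and 4 mm thick, floor 4 mm. Origin under its centre. The bars start in it, side by side in two rows, over 50 mm apart across; the worn ones go back into it.
- bar_1: One of up to four short plain steel mill bars, 42 mm long, 100 g; some are absent. Round bars (20 mm diameter) roll; worn ones, hexagonal (20 mm across flats, 23 across corners) or squashed oval (26 x 16 mm, lying flat), do not: the ramp shows which is which. Origin at the centre, 8 or 10 mm above what it lies on; x along the bar. Starts in the supply tray, roughly along the tray's x.
- bar_2: One of up to four short plain steel mill bars, 42 mm long, 100 g; some are absent. Round bars (20 mm diameter) roll; worn ones, hexagonal (20 mm across flats, 23 across corners) or squashed oval (26 x 16 mm, lying flat), do not: the ramp shows which is which. Origin at the centre, 8 or 10 mm above what it lies on; x along the bar. Starts in the supply tray, roughly along the tray's x.
- bar_3: One of up to four short plain steel mill bars, 42 mm long, 100 g; some are absent. Round bars (20 mm diameter) roll; worn ones, hexagonal (20 mm across flats, 23 across corners) or squashed oval (26 x 16 mm, lying flat), do not: the ramp shows which is which. Origin at the centre, 8 or 10 mm above what it lies on; x along the bar. Starts in the supply tray, roughly along the tray's x.
- bar_4: One of up to four short plain steel mill bars, 42 mm long, 100 g; some are absent. Round bars (20 mm diameter) roll; worn ones, hexagonal (20 mm across flats, 23 across corners) or squashed oval (26 x 16 mm, lying flat), do not: the ramp shows which is which. Origin at the centre, 8 or 10 mm above what it lies on; x along the bar. Starts in the supply tray, roughly along the tray's x.
- bar_5: One of up to four short plain steel mill bars, 42 mm long, 100 g; some are absent. Round bars (20 mm diameter) roll; worn ones, hexagonal (20 mm across flats, 23 across corners) or squashed oval (26 x 16 mm, lying flat), do not: the ramp shows which is which. Origin at the centre, 8 or 10 mm above what it lies on; x along the bar. Starts in the supply tray, roughly along the tray's x.
- eraser: Bystander: a small eraser 18 x 45 x 25 mm. Origin under its centre. Leave alone.
- bung: Bystander: rubber bung, 36 mm wide, 26 mm high. Origin under its centre. Leave alone.
- beaker_b: Bystander: glass beaker, 54 mm wide, 68 mm high, left of the ramp. Origin under its centre. Leave alone.
- lab_timer: Bystander: lab timer, 70 x 62 mm, 18 mm high, right of the supply tray. Origin under its centre. Leave alone.
- crucible: Bystander: small crucible, 45 mm wide, 37 mm high. Origin under its centre. Leave alone.

How it is judged:
By the outcome, as a careful person would: the job done as asked, in the order asked, and still so for the second after the job is handed in, with the robot touching nothing.
Of bar_1, bar_2, bar_3, bar_4, bar_5 only 3 to 4 are there at a start; the rules pass over those that are not, and their reading is None.
At some moment in a run one of catch_tray may be knocked a few centimetres aside while the robot is not near it.
It also fails if it takes over 210 s, if anything falls off the work surface, if the arm or the gripper's body presses on something with over 40 N, if the wrist force passes 120 N, or if a joint passes its speed limit or range.

## Working session

There is one attempt and no reset: what is moved stays moved. The work goes in short steps, Python scripts to look and compute and a tool call to move; the robot and the scene stay as the last step left them, time stands still between calls to the robot, and variables do not carry over. Pictures are saved under pics/ and viewed, at most 14 in all, crops included, and the job is handed in when it is done.

Besides the shell and the picture viewer there is one more tool, called in YAML: its name, and indented under it one key for each argument. arm_command: Moves the arm, as the interface text tells. Its arguments: {"type":"object","properties":{"commands":{"type":"array","items":{"type":"array","items":{"type":"number"}}},"jaw":{"type":"number"}},"required":["commands"]}

```bash
ls; mkdir -p pics
python3 - <<'E'
from plant import manip, vision
import cv2
s=manip.read_state(); print(s)
for n in ("top","side"):
    d=vision.get_image(n); print(n,{k:v for k,v in d.items() if k!="image"})
    cv2.imwrite(f"pics/{n}0.png",d["image"][:,:,::-1])
E
```

```text
pics
{'time': 0.0, 'joint_pos': array([ 1.18538759,  0.33287426, -0.06472626,  1.46095279,  0.02157174,
        1.34988945, -0.0885243 ]), 'joint_vel': array([-0.00180395, -0.00045622,  0.00102846, -0.00014813,  0.00041857,
        0.00119107, -0.00068054]), 'joint_efforts': array([-4.03998893e-04, -6.25440574e+01,  4.94996295e-02, -3.91604590e+01,
        1.63286930e-02,  9.83635458e-03, -2.55812199e-05]), 'position': array([ 0.22170483, -0.58397206,  0.24450901]), 'ee_rot': array([-3.14016323e+00,  3.03622695e-05,  3.62824302e-01]), 'wrist_force': array([-0.40353334,  0.83011241,  0.17590612]), 'torque': array([0.01948971, 0.01454769, 0.00793136]), 'grip_force': 0.0, 'gripper_width': 0.08515769720014357}
top {'fov_y': 42.549020721551635, 'cx': 322.81714588880146, 'cy': 242.70379611223322, 'T': array([[-0.4152988 ,  0.70835608, -0.57075264, -0.59850915],
       [-0.90960505, -0.33167874,  0.25021564,  0.56303747],
       [-0.01206475,  0.62307374,  0.78207005,  1.69595167],
       [ 0.        ,  0.        ,  0.        ,  1.        ]])}
side {'fov_y': 43.21151323210134, 'cx': 323.5957476117696, 'cy': 236.61956704399088, 'T': array([[ 9.92888075e-01,  7.46436858e-02, -9.27447586e-02,
         4.41904803e-01],
       [-1.19049895e-01,  6.26618511e-01, -7.70179436e-01,
        -1.11891026e+00],
       [ 6.26550732e-04,  7.75743231e-01,  6.31048371e-01,
         1.10058238e+00],
       [ 0.00000000e+00,  0.00000000e+00,  0.00000000e+00,
         1.00000000e+00]])}
```

View pics/top0.png

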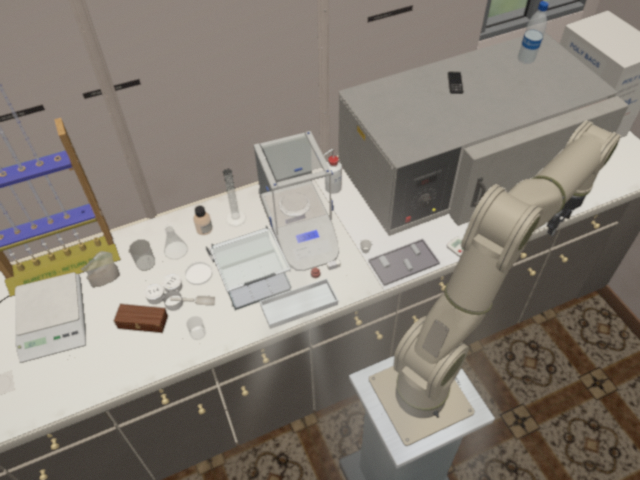

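View pics/side0.png

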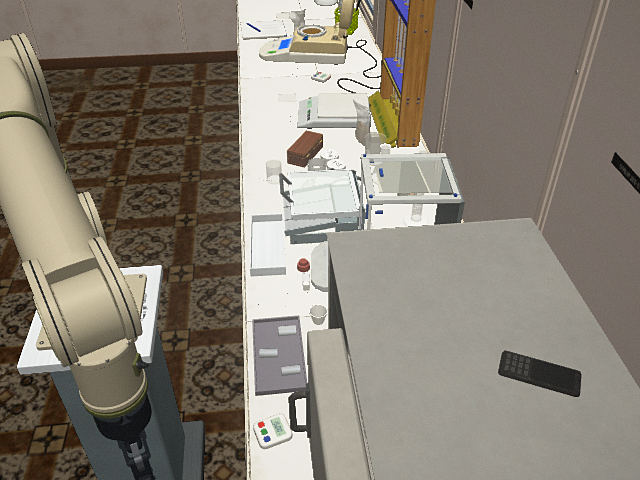

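The top view shows the ramp near (250,268), the catch tray at (300,303), the supply tray at (405,262) with 3 bars, and the timer at (455,247). The side view shows the handle near (285,188), the catch tray at (268,245) and the supply tray at (279,355).

```bash
cat > h.py <<'E'
import numpy as np, cv2
from plant import manip, vision
def cam(d):
    f=240/np.tan(np.radians(d["fov_y"])/2); return f
def proj(d,p):
    p=np.atleast_2d(p); T=d["T"]; c=(p-T[:3,3])@T[:3,:3]; f=cam(d)
    return np.c_[d["cx"]+f*c[:,0]/-c[:,2], d["cy"]-f*c[:,1]/-c[:,2]]
def unproj(d,uv,z):
    uv=np.atleast_2d(uv).astype(float); f=cam(d)
    r=np.c_[(uv[:,0]-d["cx"])/f,-(uv[:,1]-d["cy"])/f,-np.ones(len(uv))]@d["T"][:3,:3].T
    z=np.broadcast_to(z,(len(uv),)); o=d["T"][:3,3]
    return o+r*((z-o[2])/r[:,2])[:,None]
def crop(d,x0,y0,w,h,s):
    im=d["image"][y0:y0+h,x0:x0+w,::-1]
    im=cv2.resize(im,None,fx=s,fy=s,interpolation=cv2.INTER_CUBIC)
    for k in range(0,w,20): cv2.putText(im,str(x0+k),(int(k*s),8),0,.3,(0,0,255),1); cv2.line(im,(int(k*s),9),(int(k*s),13),(0,0,255),1)
    for k in range(20,h,20): cv2.putText(im,str(y0+k),(0,int(k*s)),0,.3,(0,0,255),1); 
    return im
def axes(p): # tool axes -> shift of world vector
    from scipy.spatial.transform import Rotation as R
    return R.from_euler("xyz",manip.read_state()["ee_rot"]).as_matrix()
def shift(target):
    s=manip.read_state(); return axes(0).T@(np.array(target)-s["position"])*1000
E
python3 - <<'E'
from h import *
d=vision.get_image("top"); cv2.imwrite("pics/a.png",crop(d,195,200,160,130,4.6))
d=vision.get_image("side"); a=crop(d,240,150,130,140,4.2)[:588]; b=crop(d,240,300,75,160,3.3)
o=np.zeros((590,800,3),np.uint8); o[:a.shape[0],:a.shape[1]]=a; o[:b.shape[0],550:550+b.shape[1]]=b
cv2.imwrite("pics/b.png",o)
E
```

```text
(no output)
```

View pics/a.png

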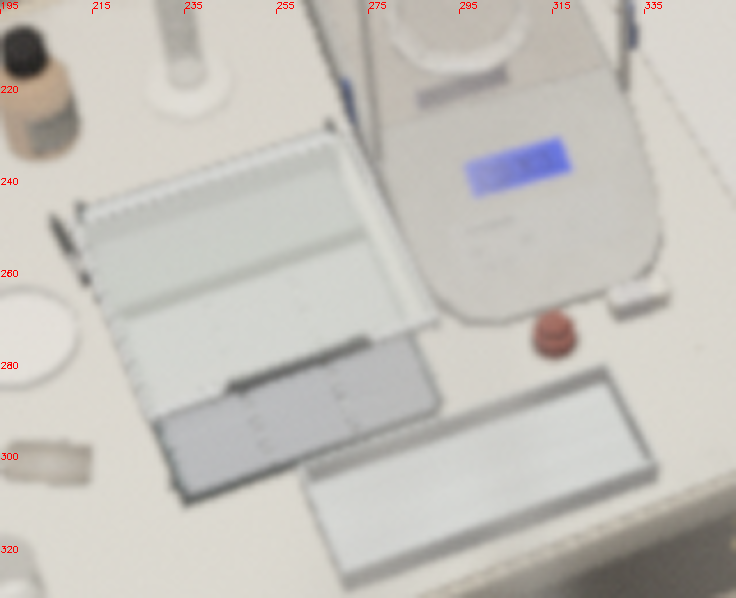

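View pics/b.png

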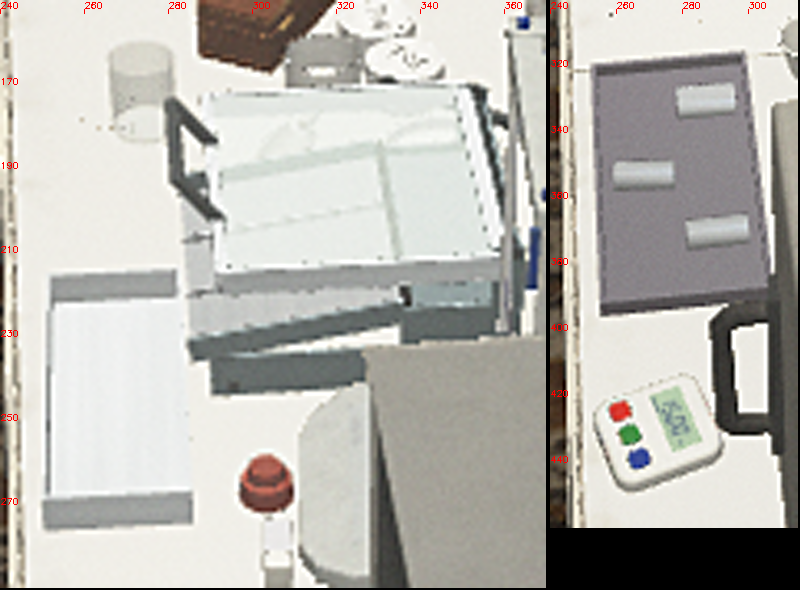

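The pictures show the hood shut, with the handle ends at top (244.6,283.7)/(275.4,274.3) and side (281,174.5)/(283,193). The catch tray is right of the ramp, its rim corners at side (252,215)…(286,267), and there are three bars in the supply tray.

```bash
cat > fit1.py <<'E'
from h import *
from scipy.optimize import least_squares
t=vision.get_image("top"); s=vision.get_image("side")
def R(a): return np.array([[np.cos(a),-np.sin(a)],[np.sin(a),np.cos(a)]])
def fit(obs,x0):
    def w(q,p): return np.r_[q[:2]+R(q[2])@np.array(p[:2]),p[2]]
    def f(q): return np.concatenate([(proj(d,w(q,p))[0]-uv) for d,uv,p in obs])
    r=least_squares(f,x0,loss="soft_l1"); return r.x, np.round(r.fun.reshape(-1,2),1)
ct=[(s,(251.9,215),(-.0475,.118,.028)),(s,(281.9,214.3),(.0475,.118,.028)),(s,(251.2,267.4),(-.0475,-.118,.028)),(s,(285.7,266.9),(.0475,-.118,.028)),
(t,(326.5,280.4),(.0475,-.118,.028)),(t,(337.4,301.1),(-.0475,-.118,.028)),(t,(261,302.5),(.0475,.118,.028)),(t,(270.4,325.7),(-.0475,.118,.028))]
print("catch",*fit(ct,[.6,0,0]))
st=[(s,(253.3,319.7),(-.0575,.1075,.014)),(s,(298.8,315.8),(.0575,.1075,.014)),(s,(306.7,387),(.0575,-.1075,.014)),(s,(255.5,391.8),(-.0575,-.1075,.014))]
print("supply",*fit(st,[.6,-.4,0]))
# handle: two ends, free z
def g(q):
    o=[]
    for sg,ut,us in ((1,(244.6,283.7),(281,174.5)),(-1,(275.4,274.3),(283,193))):
        p=np.r_[q[:2]+R(q[3])@[0,.045*sg],q[2]]; o+=[proj(t,p)[0]-ut,proj(s,p)[0]-us]
    return np.concatenate(o)
r=least_squares(g,[.6,.2,.14,0]); print("handle",r.x,np.round(r.fun,1))
for b in ((706,99),(643,173),(717,230)):
    print("bar",unproj(s,(240+(b[0]-550)/3.3,300+b[1]/3.3),.014))
for n,uv,z in (("bung",(303.5,267),.013),("eraser",(305.5,281),.02),("crucible",(318,315),.02),("timer",(272,431),.018)): print(n,unproj(s,uv,z))
E
python3 fit1.py
```

```text
catch [ 0.43902153  0.19693031 -0.02253622] [[-2.9 -0. ]
 [-0.5 -1.2]
 [-2.1  1.4]
 [-0.5 -0.4]
 [-0.1 -4. ]
 [ 0.7 -2.7]
 [-1.7 -2.1]
 [-1.  -2. ]]
supply [ 0.44854834 -0.19650717 -0.00589401] [[-0.9 -0.4]
 [ 0.7 -0.4]
 [ 1.   0.2]
 [-0.8  0.3]]
handle [ 0.49290838  0.30072795  0.13931848 -0.03223358] [ 1.  -0.8 -0.2  0.8 -2.2 -0.8 -1.2  0.3]
bar [[ 0.47335932 -0.13346613  0.014     ]]
bar [[ 0.42473859 -0.19688724  0.014     ]]
bar [[ 0.47214024 -0.2524866   0.014     ]]
bung [[0.53293732 0.08677629 0.013     ]]
eraser [[0.53243393 0.02445135 0.02      ]]
crucible [[ 0.55111957 -0.099139    0.02      ]]
timer [[ 0.42254577 -0.40617231  0.018     ]]
```

```bash
cat >> h.py <<'E'
def go(*targets): # each (x,y,z,yaw_deg): print row from the current pose
    s=manip.read_state(); M=axes(0); y0=np.degrees(s["ee_rot"][2])
    for x,y,z,a in targets:
        v=M.T@(np.array([x,y,z])-s["position"])*1000
        print("row",np.round(v,1),"turn",round(-((a-y0+180)%360-180),1))
E
python3 -c "
from h import *
go((.40,-.2,.36,0),(.40,.2,.40,90))
d=vision.get_image('side')
print(unproj(d,[(293,393),(293,430),(308,333),(313,455)],[.1,.1,.1,.1]))"
```

```text
row [ 303.  -296.  -114.8] turn 20.8
row [ 444.9 -670.  -154.7] turn -69.2
[[ 0.47001437 -0.37926104  0.1       ]
 [ 0.46330898 -0.46270306  0.1       ]
 [ 0.51527338 -0.22556938  0.1       ]
 [ 0.49518018 -0.51847251  0.1       ]]
```

arm_command:
  commands:
    - [40,-40,-115,5]
    - [80,-78,-115,10]
    - [115,-112,-115,15]
    - [150,-146,-115,21]
    - [185,-180,-115,21]
    - [220,-215,-115,21]
    - [260,-254,-115,21]
    - [303,-296,-115,21]

```text
time: 1.15
position: [0.3723, -0.2589, 0.3599]
ee_rot: [3.141, -0.001, -0.004]
wrist_force: [1.0, -0.7, -0.1]
gripper_width: 0.0854
grip_force: 0.0
```

Run:
```python
from h import *
s=manip.read_state(); print(s["time"],s["position"],s["ee_rot"],s["joint_pos"])
d=vision.get_image("wrist"); print(d["T"],d["fov_y"],d["cx"],d["cy"])
cv2.imwrite("pics/w1.png",d["image"][:,:,::-1])
```

```text
1.15 [ 0.37233795 -0.25892461  0.35990132] [ 3.14059848e+00 -6.62485407e-04 -3.78465974e-03] [ 0.83615744 -0.07337685 -0.30713469  1.67565039 -0.02165268  1.5348329
 -1.04402774]
[[-2.89658396e-03  9.57259315e-01  2.89216550e-01  4.45457967e-01]
 [-9.99995459e-01 -2.53221374e-03 -1.63401993e-03 -2.59547990e-01]
 [-8.31822678e-04 -2.89219970e-01  9.57262303e-01  4.88541562e-01]
 [ 0.00000000e+00  0.00000000e+00  0.00000000e+00  1.00000000e+00]] 68.05109006392644 323.7413826095955 233.98997819717152
```

View pics/w1.png

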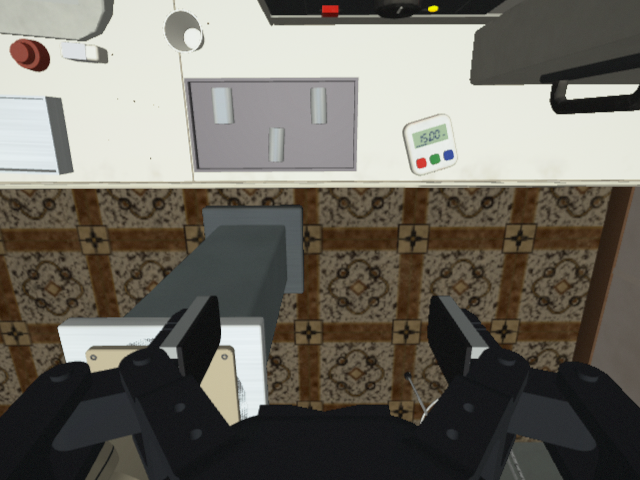

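The wrist view shows the supply tray corners at (185,79), (358,78), (357,171), (194,170). The bars are at (222,105), wide, and (276,145) and (318,105), both narrow. The catch tray is at left.

Run:
```python
from h import *
d=vision.get_image("wrist")
g=cv2.cvtColor(d["image"],cv2.COLOR_RGB2GRAY)[70:180,180:365]
m=(g>125).astype(np.uint8)
n,l,st,c=cv2.connectedComponentsWithStats(m)
for i in range(1,n):
    if 80<st[i,4]<1500:
        ys,xs=np.where(l==i); r=cv2.minAreaRect(np.c_[xs,ys].astype(np.float32))
        uv=np.array(r[0])+[180,70]; bp=cv2.boxPoints(r)+[180,70]
        print(uv,st[i],r[1],unproj(d,uv,.022)[0][:2]); print(np.round(unproj(d,bp,.020)[:,:2],4).tolist())
print(unproj(d,[(185,79),(358,78)],.014)); 
print("oven", unproj(d,[(270,15),(472,83),(555,110)],[0.03,.0,.1]))
go((.40,.20,.36,90))
```

```text
[[ 0.50527407 -0.07806716  0.014     ]
 [ 0.50784994 -0.291695    0.014     ]]
oven [[ 0.57137397 -0.18785065  0.03      ]
 [ 0.50467612 -0.43819929  0.        ]
 [ 0.46814305 -0.48889742  0.1       ]]
row [ 2.780e+01 -4.544e+02  3.000e-01] turn -89.6
```

Run:
```python
from h import *
d=vision.get_image("wrist"); print(d.keys()); print({k:v for k,v in d.items() if k not in("image","T")})
g=cv2.cvtColor(d["image"],cv2.COLOR_RGB2GRAY); print(g[105,205:240],g[105,185:200], g[145,262:290])
e=vision.get_image("side"); c=proj(e,[(.505,-.078,.014),(.508,-.2917,.014)]); print(c)
s=manip.read_state(); print(s["position"],s["time"],d["T"][:3,3])
```

```text
dict_keys(['image', 'fov_y', 'cx', 'cy', 'T'])
{'fov_y': 68.05109006392644, 'cx': 323.7413826095955, 'cy': 233.98997819717152}
[144 143 143 143 143 143 143 144 144 144 145 143 152 177 190 195 193 195
 194 194 194 193 195 195 193 190 186 182 176 163 150 121 113 140 148] [232 233 233 227 182 182 182 152 142 109  64  49 107 137 142] [147 148 147 148 148 149 148 149 149 148 131 143 159 173 184 184 182 186
 182 179 181 179 170 156 141 112 123 145]
[[298.45283258 312.0815371 ]
 [308.3036275  382.3725795 ]]
[ 0.37227057 -0.2600232   0.35979293] 1.35 [ 0.44799061 -0.25455857  0.48914071]
```

Run:
```python
from h import *
for n in ("wrist","side"):
  for i in range(4):
    d=vision.get_image(n); p=unproj(d,[(222,105),(276,145)] if n=="wrist" else [(298.8,315.8),(306.7,387)],.014); print(n,np.round(d["T"][:3,3],4),np.round(p[:,:2],4).tolist(),round(d["fov_y"],2),round(d["cx"],1))
s=manip.read_state(); print(s["position"],s["time"])
```

```text
wrist [ 0.4454 -0.2605  0.4884] [[0.4713, -0.1322], [0.4225, -0.1982]] 68.05 323.7
wrist [ 0.4449 -0.2619  0.4882] [[0.4709, -0.1336], [0.4219, -0.1994]] 68.05 323.7
wrist [ 0.4446 -0.2626  0.488 ] [[0.4707, -0.1342], [0.4217, -0.1999]] 68.05 323.7
wrist [ 0.4445 -0.2629  0.4879] [[0.4707, -0.1344], [0.4216, -0.2001]] 68.05 323.7
side [ 0.4419 -1.1189  1.1006] [[0.5048, -0.0906], [0.5033, -0.3035]] 43.21 323.6
side [ 0.4419 -1.1189  1.1006] [[0.5048, -0.0906], [0.5033, -0.3035]] 43.21 323.6
side [ 0.4419 -1.1189  1.1006] [[0.5048, -0.0906], [0.5033, -0.3035]] 43.21 323.6
side [ 0.4419 -1.1189  1.1006] [[0.5048, -0.0906], [0.5033, -0.3035]] 43.21 323.6
[ 0.37160789 -0.26143103  0.359345  ] 1.75
```

```bash
python3 -c "
from h import *
go((.44,.20,.36,90))"
```

```text
row [  66.2 -461.8   -0.6] turn -90.3
```

arm_command:
  commands:
    - [10,-60,0,-8]
    - [20,-120,0,-16]
    - [30,-180,0,-24]
    - [40,-240,0,-32]
    - [50,-300,0,-40]
    - [58,-350,0,-48]
    - [63,-410,0,-56]
    - [66,-460,0,-64]

```text
time: 2.55
position: [0.4332, 0.136, 0.3597]
ee_rot: [3.141, -0.0, 1.118]
wrist_force: [1.6, 0.1, -0.4]
gripper_width: 0.0854
grip_force: 0.0
```

arm_command:
  commands:
    - [0,0,0,-8]
    - [0,0,0,-16]
    - [0,0,0,-24]
    - [0,0,0,-24]
    - [0,0,0,-24]

```text
time: 3.05
position: [0.4333, 0.1341, 0.3594]
ee_rot: [-3.142, -0.0, 1.528]
wrist_force: [0.6, -0.7, 0.3]
gripper_width: 0.0853
grip_force: 0.0
```

```bash
python3 -c "
from h import *
go((.48,.20,.36,90))"
```

```text
row [67.9 43.8 -0.6] turn -2.5
```

arm_command:
  commands:
    - [34,22,0,-2]
    - [68,44,0,-2]
    - [68,44,0,-2]
    - [68,44,0,-2]
    - [68,44,0,-2]

```text
time: 3.55
position: [0.4797, 0.1997, 0.3596]
ee_rot: [3.141, 0.001, 1.565]
wrist_force: [-0.8, -0.1, -0.4]
gripper_width: 0.0853
grip_force: 0.0
```

Run:
```python
from h import *
s=manip.read_state(); print(s["time"],s["position"],s["ee_rot"],s["joint_pos"])
d=vision.get_image("wrist"); cv2.imwrite("pics/w2.png",crop(d,160,0,480,330,1.6)); np.savez("w2.npz",**d)
```

```text
3.55 [0.47968775 0.19970512 0.35959678] [3.14139441e+00 5.62922569e-04 1.56455351e+00] [ 0.28710668  0.13238742 -0.8432211   1.50675136  0.09934861  1.54675768
 -0.56039867]
```

View pics/w2.png

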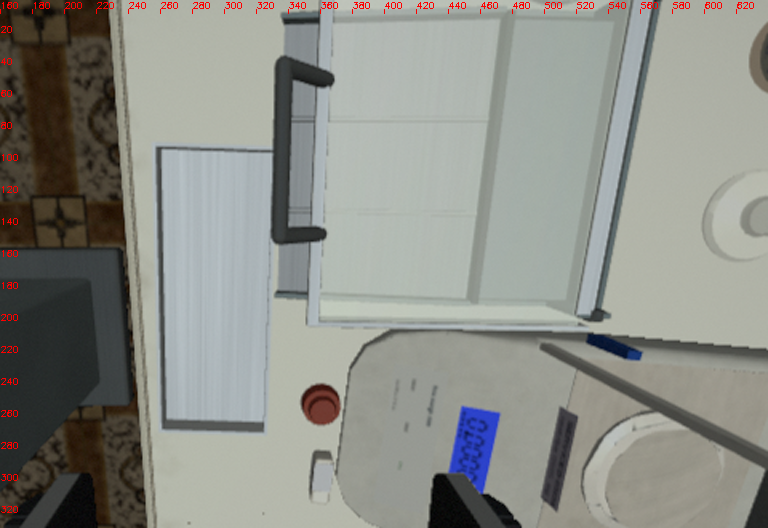

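The view shows the handle bar from (337.5,37.5) to (335,148.7), the lip corners at (337,9) and (332.5,184.5), and the hinge corner at (535,197). The catch tray's rim corners are (258,92), (261.3,268.8) and (325.6,270).

Run:
```python
from h import *
d=dict(np.load("w2.npz"))
P=lambda uv,z: np.round(unproj(d,uv,z)[:,:2],4).tolist()
print("handle",P([(337.5,37.5),(335,148.7)],.143))
print("lip",P([(336.9,9.4),(332.5,184.4)],.045))
print("hinge",P([(535,197)],.108))
print("catch",P([(258.1,91.9),(261.3,268.8),(325.6,270),(329.5,96)],.028))
print("bung,eraser",P([(360,252),(360,297)],.02))
import json
g=cv2.cvtColor(d["image"],cv2.COLOR_RGB2GRAY)
for r in (60,80,100,120,140): print(r,g[r,320:370])
```

```text
handle [[0.492, 0.3474], [0.4902, 0.2532]]
lip [[0.4948, 0.3958], [0.4904, 0.204]]
hinge [[0.7084, 0.199]]
catch [[0.4008, 0.3137], [0.3918, 0.084], [0.4814, 0.0817], [0.487, 0.3086]]
bung,eraser [[0.5296, 0.1052], [0.5313, 0.0357]]
60 [180 178 180 180 179 179 180 180 180 179 179 109  53  53  58  63  62  63
  59  61  55  49  79 129 139 139 138 138 142 140 139 138 139 139 142 143
 142  94 153 175 175 176 176 178 179 171 181 183 183 184]
80 [181 181 180 180 179 180 180 180 181 180 151  80  47  57  60  65  62  63
  60  56  51  51 125 140 139 138 137 141 141 139 140 140 140 141 144 144
  96 157 177 177 177 177 179 180 176 182 184 186 184 183]
100 [180 178 177 175 176 178 178 178 177 177 108  53  52  59  63  65  63  63
  60  57  46 101 134 140 139 137 139 141 141 138 141 142 142 144 143 115
 151 174 178 177 178 179 181 176 182 184 185 185 186 185]
120 [178 177 175 175 180 180 177 178 176 145  77  47  56  60  66  63  62  60
  59  51  60 127 141 138 136 137 141 140 138 142 142 141 142 143 121 135
 173 177 176 178 179 181 178 183 184 186 186 185 185 186]
140 [176 178 177 180 181 178 178 175 175 113  57  53  59  63  64  63  62  61
  54  46 127 141 138 134 134 141 139 140 140 140 141 141 141 126 115 150
 159 158 173 178 180 181 184 186 185 185 183 184 185 184]
```

```bash
python3 -c "
from h import *
go((.491,.30,.20,88.6),(.491,.30,.138,88.6))"
```

```text
row [100.6  10.6 159.7] turn 1.0
row [100.7  10.5 221.7] turn 1.0
```

arm_command:
  commands:
    - [30,4,30,1]
    - [65,8,60,1]
    - [100,10,95,1]
    - [100,10,135,1]
    - [100,10,170,1]
    - [100,10,200,1]
    - [100,10,222,1]
    - [100,10,222,1]
  jaw: 60

```text
time: 4.4
position: [0.4893, 0.2981, 0.1352]
ee_rot: [-3.139, 0.003, 1.548]
wrist_force: [0.5, 0.1, 0.8]
gripper_width: 0.06
grip_force: 0.0
```

arm_command:
  commands:
    - [0,0,0,0]
    - [0,0,0,0]
    - [0,0,0,0]

```text
time: 4.7
position: [0.4909, 0.3006, 0.139]
ee_rot: [3.139, -0.001, 1.549]
wrist_force: [0.8, -0.1, 0.2]
gripper_width: 0.0602
grip_force: 0.0
```

Run:
```python
from h import *
s=manip.read_state(); print(s["time"],s["position"],s["ee_rot"][2],s["gripper_width"])
go((.491,.30,.138,88.6))
a=crop(vision.get_image("side"),240,130,130,110,3); b=crop(vision.get_image("wrist"),200,150,240,240,1.6)
o=np.zeros((400,790,3),np.uint8); o[:330,:390]=a; o[:384,400:784]=b; cv2.imwrite("pics/c1.png",o)
```

```text
4.7 [0.49093998 0.30062693 0.13904107] 1.549054553605214 0.06021076954871416
row [-0.6  0.1  1. ] turn 0.2
```

View pics/c1.png

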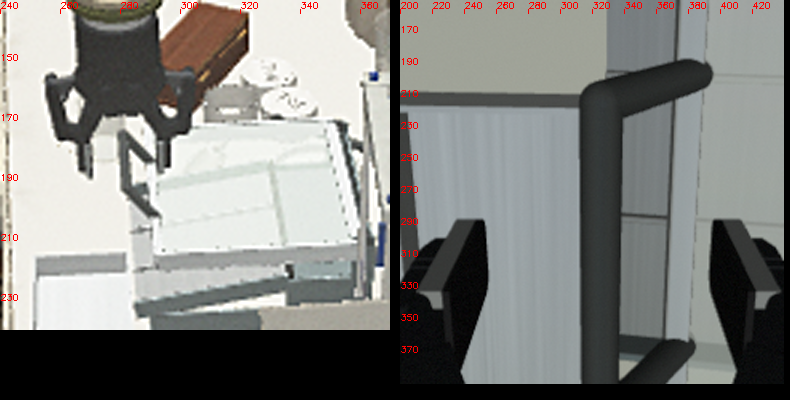

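The handle is centred between the fingers (crop x 601 against a midpoint of 599), so I'm closing and swinging.

arm_command:
  commands:
    - [0,0,0,0]
    - [0,0,0,0]
    - [0,0,0,0]
    - [0,0,0,0]
    - [0,0,0,0]
    - [0,0,0,0]
  jaw: 0

```text
time: 5.4
position: [0.4912, 0.3004, 0.1377]
ee_rot: [3.14, -0.001, 1.549]
wrist_force: [5.9, 0.4, -2.1]
gripper_width: 0.0081
grip_force: 58.4
```

arm_command:
  commands:
    - [0,5,-21,0]
    - [0,11,-42,0]
    - [0,20,-62,0]
    - [0,31,-81,0]
    - [0,43,-99,0]
    - [0,57,-115,0]

```text
time: 6.0
position: [0.5459, 0.299, 0.2526]
ee_rot: [-3.138, 0.002, 1.55]
wrist_force: [-4.3, -1.0, -2.7]
gripper_width: 0.0082
grip_force: 58.6
```

arm_command:
  commands:
    - [0,16,-15,0]
    - [0,33,-28,0]
    - [0,51,-40,0]
    - [0,71,-50,0]
    - [0,91,-57,0]
    - [0,112,-63,0]
    - [0,134,-66,0]
    - [0,150,-67,0]

```text
time: 6.8
position: [0.6983, 0.296, 0.3215]
ee_rot: [3.14, -0.002, 1.549]
wrist_force: [-0.8, -1.6, 11.1]
gripper_width: 0.0079
grip_force: 63.6
```

arm_command:
  commands:
    - [0,0,0,0]
    - [0,0,0,0]

```text
time: 7.0
position: [0.698, 0.296, 0.3215]
ee_rot: [3.139, -0.002, 1.548]
wrist_force: [-0.2, -1.5, 10.4]
gripper_width: 0.0082
grip_force: 63.6
```

arm_command:
  commands:
    - [0,0,0,0]
    - [0,0,0,0]
    - [0,0,0,0]
    - [0,0,-5,0]
    - [0,0,-25,0]
    - [0,0,-50,0]
    - [0,0,-80,0]
    - [0,-30,-110,0]
  jaw: 85

```text
time: 7.8
position: [0.6688, 0.2959, 0.4277]
ee_rot: [-3.138, 0.001, 1.547]
wrist_force: [0.4, 0.7, -0.3]
gripper_width: 0.0848
grip_force: 0.0
```

Run:
```python
from h import *
s=manip.read_state(); print(s["time"],s["position"],s["ee_rot"][2],s["gripper_width"],s["wrist_force"])
go((.40,.10,.36,90))
```

```text
7.8 [0.66883134 0.29592244 0.42772641] 1.5472612440407683 0.08484990127900274 [ 0.38777389  0.66659629 -0.32954605]
row [-202.1 -263.9   68.7] turn -1.3
```

Run:
```python
from h import *
print(manip.tips_ahead)
go((.44,.035,.36,88.6),(.44,.035,.20,88.6))
d=vision.get_image("side"); cv2.imwrite("pics/c2.png",crop(d,240,110,150,180,3.3))
```

```text
0.014
row [-266.2 -222.4   68.7] turn 0.1
row [-266.  -221.9  228.7] turn 0.1
```

View pics/c2.png

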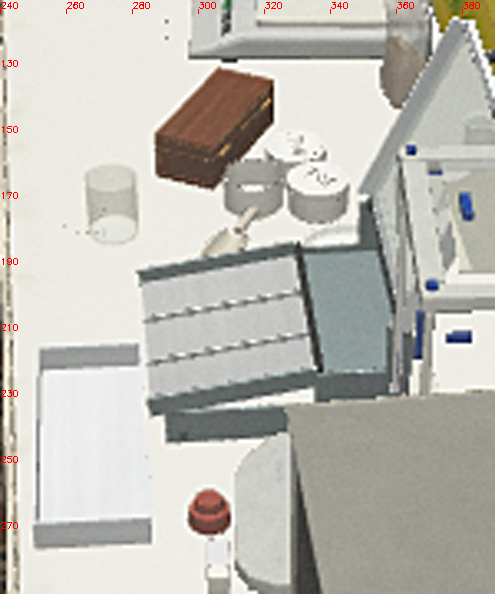

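The hood stands open behind and the ramp is clear. Next I'll approach the right side of the catch tray.

arm_command:
  commands:
    - [-30,-30,8,0]
    - [-68,-60,20,0]
    - [-105,-90,35,0]
    - [-140,-120,50,0]
    - [-180,-150,70,0]
    - [-215,-180,90,0]
    - [-245,-205,110,0]
    - [-266,-222,130,0]
  jaw: 45

```text
time: 8.65
position: [0.4376, 0.0331, 0.2989]
ee_rot: [3.141, 0.002, 1.547]
wrist_force: [-0.4, 0.3, 0.2]
gripper_width: 0.0449
grip_force: 0.0
```

arm_command:
  commands:
    - [0,0,40,0]
    - [0,0,80,0]
    - [0,0,120,0]
    - [0,0,150,0]
    - [0,0,150,0]
    - [0,0,150,0]

```text
time: 9.25
position: [0.4398, 0.0358, 0.1505]
ee_rot: [3.142, -0.0, 1.55]
wrist_force: [-0.2, -0.2, 1.2]
gripper_width: 0.045
grip_force: 0.0
```

Run:
```python
from h import *
s=manip.read_state(); print(s["time"],s["position"],s["ee_rot"][2],s["gripper_width"],s["wrist_force"])
d=vision.get_image("wrist"); cv2.imwrite("pics/c3.png",crop(d,120,0,400,330,1.9)); np.savez("w3.npz",**d)
go((.44,.035,.10,88.6),(.44,.035,.022,88.6))
```

```text
9.25 [0.43978442 0.03581555 0.15045055] 1.5503498563789702 0.04504296503179648 [-0.22216842 -0.19530241  1.2389865 ]
row [-0.8 -0.5 51.2] turn 0.2
row [ -0.8  -0.7 129.1] turn 0.2
```

View pics/c3.png

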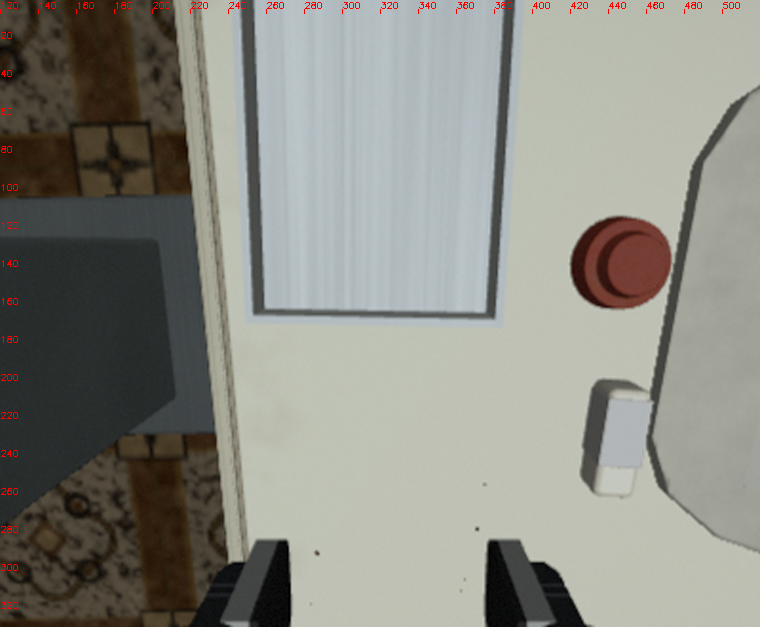

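The tray's right-wall rim corners are at (250,169.5) and (384.2,171.6), clear of the bung and eraser.

Run:
```python
from h import *
d=dict(np.load("w3.npz"))
p=unproj(d,[(250,169.5),(384.2,171.6),(239,30),(387.5,30)],.028); print(p)
v=p[1]-p[0]; print("yaw",np.arctan2(v[1],v[0]),np.linalg.norm(v))
m=(p[0]+p[1])/2; th=np.arctan2(v[1],v[0]); print("centre",m[:2]+.118*np.array([-np.sin(th),np.cos(th)]))
```

```text
[[0.38848    0.08182839 0.028     ]
 [0.48236879 0.07852535 0.028     ]
 [0.38846727 0.16869801 0.028     ]
 [0.48182597 0.1669012  0.028     ]]
yaw -0.03516582464883746 0.09394688147882474
centre [0.43957311 0.19810391]
```

arm_command:
  commands:
    - [0,0,40,0]
    - [0,0,80,0]
    - [0,0,110,0]
    - [0,0,125,0]
    - [0,0,130,0]
    - [0,0,130,0]
    - [0,0,130,0]

```text
time: 10.0
position: [0.441, 0.0354, 0.021]
ee_rot: [3.139, 0.0, 1.549]
wrist_force: [0.5, -0.7, 0.7]
gripper_width: 0.0449
grip_force: 0.0
```

arm_command:
  commands:
    - [15,0,0,0]
    - [30,0,0,0]
    - [40,0,0,0]
    - [50,0,0,0]
    - [60,0,0,0]
    - [70,0,0,0]
    - [80,0,0,0]
    - [90,0,0,0]

```text
time: 10.8
position: [0.443, 0.1232, 0.0209]
ee_rot: [3.139, 0.004, 1.547]
wrist_force: [0.1, -12.1, 9.6]
gripper_width: 0.0448
grip_force: 5.9
```

arm_command:
  commands:
    - [10,0,0,0]
    - [20,0,0,0]
    - [28,0,0,0]
    - [34,0,0,0]
    - [38,0,0,0]
    - [40,0,0,0]
    - [40,0,0,0]

```text
time: 11.5
position: [0.4437, 0.1637, 0.0207]
ee_rot: [3.14, 0.003, 1.548]
wrist_force: [0.6, -8.9, 6.2]
gripper_width: 0.045
grip_force: 3.9
```

Run:
```python
from h import *
s=manip.read_state(); print(s["time"],s["position"],s["ee_rot"][2],s["gripper_width"],s["wrist_force"])
a=crop(vision.get_image("side"),240,140,100,140,4.2); b=crop(vision.get_image("wrist"),130,0,380,380,1)
o=np.zeros((600,800,3),np.uint8); o[:588,:420]=a; o[:380,420:800]=b; cv2.imwrite("pics/c4.png",o)
```

```text
11.5 [0.44366183 0.16366329 0.02065562] 1.5481174522290044 0.04498842075218467 [ 0.64449466 -8.85855923  6.21527582]
```

View pics/c4.png

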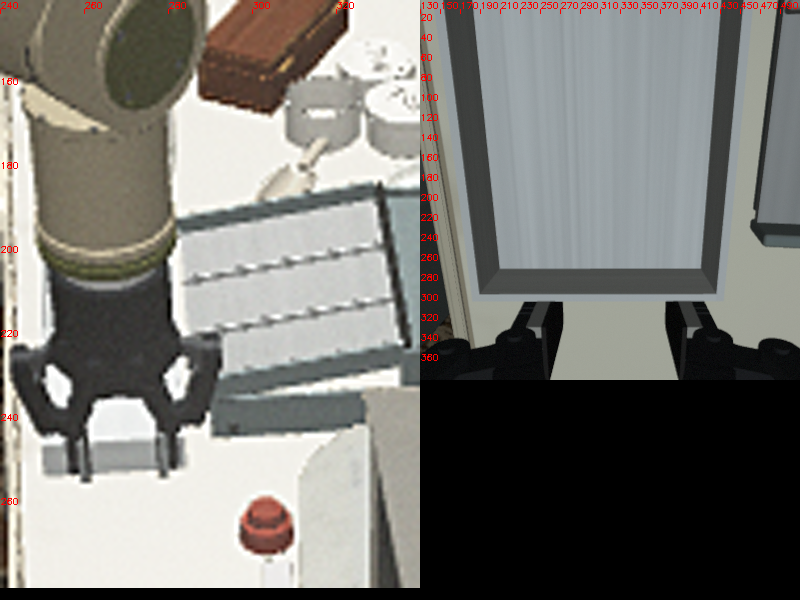

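The tray is pushed and square to the fingers. Its rim corners in the wrist image are (187,297) and (432,300), and the ramp's right lip corner is at (461,222).

Run:
```python
from h import *
d=vision.get_image("wrist"); np.savez("w4.npz",**d)
p=unproj(d,[(187,297),(432,300),(461,222),(472,247)],[.028,.028,.05,.03]); print(p)
th=np.arctan2(*(p[1]-p[0])[[1,0]]); print(th,np.linalg.norm(p[1]-p[0])); print((p[0]+p[1])[:2]/2+.118*np.array([-np.sin(th),np.cos(th)]))
g=cv2.cvtColor(d["image"],cv2.COLOR_RGB2GRAY)
print(g[190:260,480]); print(g[100,425:490]); print(g[200,425:490]);print(g[280:315,300])
```

```text
[[0.39177465 0.17720235 0.028     ]
 [0.48404048 0.17377999 0.028     ]
 [0.48349816 0.21020946 0.05      ]
 [0.49618371 0.19537267 0.03      ]]
-0.037075410799579434 0.09232927532319428
[0.44228146 0.29341008]
[122 122 122 122 122 122 121 123 122 123 122 122 122 123 122 121 120 121
 120 122 121 120 121 120 120 120 121 120 119 119 120 120 103  65  41  41
  41  44  43  43  42  44  44  44  56  79  88  92  94  96  95  95  95  96
  93  86  93 138 161 162 162 161 161 161 162 162 162 161 161 162]
[ 58  59  58  58  59  59  61  61  60  59  60  59  59  59  60  59  59  59
  60 129 153 154 154 155 155 154 155 155 156 160 160 160 160 159 160 160
 160 160 161 160 160 161 160 160 160 161 161 160 160 160 127  66  36  36
  44  44  45 101 118 121 121 123 122 124 123]
[ 61  59  59  61  61  60  57  58  60  69 141 155 157 156 157 157 157 157
 159 161 162 161 163 161 163 162 162 162 162 163 161 162 162 162 162 163
 162 162 138  72  35  37  43  44  60 109 119 120 122 121 124 123 123 123
 123 122 121 120 119 119 121 120 120 122 122]
[ 76  77  74  74  76  76  76  75  75  74  74  74  77  88 130 158 157 157
 157 158 157 160 162 162 163 162 162 162 162 162 162 163 162 162 162]
```

Run:
```python
from h import *
d=dict(np.load("w4.npz"))
p=unproj(d,[(480,246.5),(474,246.5),(480,234),(476,100),(464,200)],[.051,.05,.051,.036,.036]); print(p)
g=cv2.cvtColor(d["image"],cv2.COLOR_RGB2GRAY)
print([ (c,int(np.argmax(np.diff(g[236:262,c].astype(int))))+236) for c in range(470,640,12)])
go((.4437,.172,.0207,88.6))
```

```text
[[0.4893279  0.20293966 0.051     ]
 [0.48801658 0.20262589 0.05      ]
 [0.48892147 0.20676631 0.051     ]
 [0.49011894 0.24401721 0.036     ]
 [0.48936288 0.21368537 0.036     ]]
[(470, 241), (482, 246), (494, 247), (506, 247), (518, 248), (530, 248), (542, 249), (554, 250), (566, 250), (578, 251), (590, 251), (602, 252), (614, 252), (626, 253), (638, 254)]
row [ 8.3 -0.1 -0.1] turn 0.1
```

arm_command:
  commands:
    - [4,0,0,0]
    - [7,0,0,0]
    - [9,0,0,0]
    - [9,0,0,0]
    - [9,0,0,0]
    - [-5,0,0,0]
    - [-12,0,-20,0]
    - [-12,0,-60,0]

```text
time: 12.45
position: [0.4409, 0.1518, 0.079]
ee_rot: [-3.138, 0.001, 1.548]
wrist_force: [0.2, -0.3, 0.3]
gripper_width: 0.0451
grip_force: 0.0
```

arm_command:
  commands:
    - [0,-20,-40,-8]
    - [30,-40,-60,-16]
    - [60,-55,-60,-24]
    - [90,-70,-60,-32]
    - [115,-80,-60,-40]
    - [140,-85,-60,-48]
    - [146,-85,-60,-56]
    - [146,-85,-60,-64]
  jaw: 75

```text
time: 13.25
position: [0.3599, 0.3029, 0.1404]
ee_rot: [3.14, 0.001, 2.675]
wrist_force: [0.5, -0.5, 0.1]
gripper_width: 0.0749
grip_force: 0.0
```

arm_command:
  commands:
    - [0,0,0,-8]
    - [0,0,0,-16]
    - [0,0,0,-24]
    - [0,0,0,-26]
    - [0,0,0,-26]
    - [0,0,0,-26]

```text
time: 13.85
position: [0.3604, 0.3012, 0.1399]
ee_rot: [-3.142, 0.001, 3.119]
wrist_force: [0.0, -0.4, -0.7]
gripper_width: 0.0751
grip_force: 0.0
```

Run:
```python
from h import *
s=manip.read_state(); print(s["time"],s["position"],s["ee_rot"][2],s["gripper_width"],s["joint_pos"])
go((.358,.302,.12,178.6),(.358,.302,.015,178.6))
```

```text
13.85 [0.36043187 0.30122658 0.13992568] 3.1187996472658344 0.07506336583712477 [ 0.30837315  0.27396726 -1.20580054  1.9416896   0.285996    1.11595462
  0.53509199]
row [ 2.5  0.7 19.9] turn 0.1
row [  2.6   0.7 124.9] turn 0.1
```

arm_command:
  commands:
    - [4,1,40,0]
    - [4,1,80,0]
    - [4,1,110,0]
    - [4,1,122,0]
    - [4,1,122,0]
    - [4,1,122,0]

```text
time: 14.45
position: [0.3568, 0.303, 0.0187]
ee_rot: [3.141, 0.001, 3.12]
wrist_force: [-0.1, 0.2, -0.6]
gripper_width: 0.075
grip_force: 0.0
```

arm_command:
  commands:
    - [-8,0,0,0]
    - [-16,0,0,0]
    - [-22,0,0,0]
    - [-27,0,0,0]
    - [-32,0,0,0]
    - [-36,0,0,0]
    - [-36,0,0,0]

```text
time: 15.15
position: [0.3914, 0.3019, 0.0175]
ee_rot: [-3.142, -0.002, 3.121]
wrist_force: [-5.9, 1.2, 3.4]
gripper_width: 0.0746
grip_force: 2.5
```

arm_command:
  commands:
    - [-2,0,0,0]
    - [-4,0,0,0]
    - [-6,0,0,0]
    - [-6,0,0,0]

```text
time: 15.55
position: [0.397, 0.3019, 0.0174]
ee_rot: [-3.142, -0.002, 3.121]
wrist_force: [-7.2, 0.2, 4.8]
gripper_width: 0.075
grip_force: 3.4
```

arm_command:
  commands:
    - [-1.5,0,0,0]
    - [-3,0,0,0]
    - [-3,0,0,0]
    - [-3,0,0,0]

```text
time: 15.95
position: [0.3999, 0.3018, 0.0175]
ee_rot: [-3.142, -0.002, 3.122]
wrist_force: [-7.3, 0.2, 4.3]
gripper_width: 0.0751
grip_force: 3.6
```

arm_command:
  commands:
    - [-1,0,0,0]
    - [-2,0,0,0]
    - [-2,0,0,0]
    - [-2,0,0,0]

```text
time: 16.35
position: [0.4, 0.3019, 0.0173]
ee_rot: [-3.14, -0.005, 3.122]
wrist_force: [-15.7, -1.2, 11.1]
gripper_width: 0.075
grip_force: 7.9
```

arm_command:
  commands:
    - [6,0,0,0]
    - [16,0,0,0]
    - [20,0,-30,0]
    - [20,0,-70,0]
    - [15,0,-110,0]
    - [0,0,-150,0]
    - [-10,0,-190,0]
    - [-10,0,-220,0]

```text
time: 17.15
position: [0.4145, 0.3008, 0.2399]
ee_rot: [3.141, 0.002, 3.119]
wrist_force: [-0.0, 0.5, -0.2]
gripper_width: 0.0749
grip_force: 0.0
```

arm_command:
  commands:
    - [0,0,-40,0]
    - [0,0,-40,0]
    - [0,0,-40,0]

```text
time: 17.45
position: [0.4133, 0.3011, 0.2778]
ee_rot: [-3.141, 0.002, 3.12]
wrist_force: [-0.1, 0.0, -0.1]
gripper_width: 0.075
grip_force: 0.0
```

Run:
```python
from h import *
s=manip.read_state(); print(s["time"],s["position"],s["ee_rot"][2])
d=vision.get_image("wrist"); np.savez("w5.npz",**d); cv2.imwrite("pics/c5.png",crop(d,0,0,640,480,1.24))
```

```text
17.45 [0.4133282  0.30111524 0.27775712] 3.1199531199476347
```

View pics/c5.png

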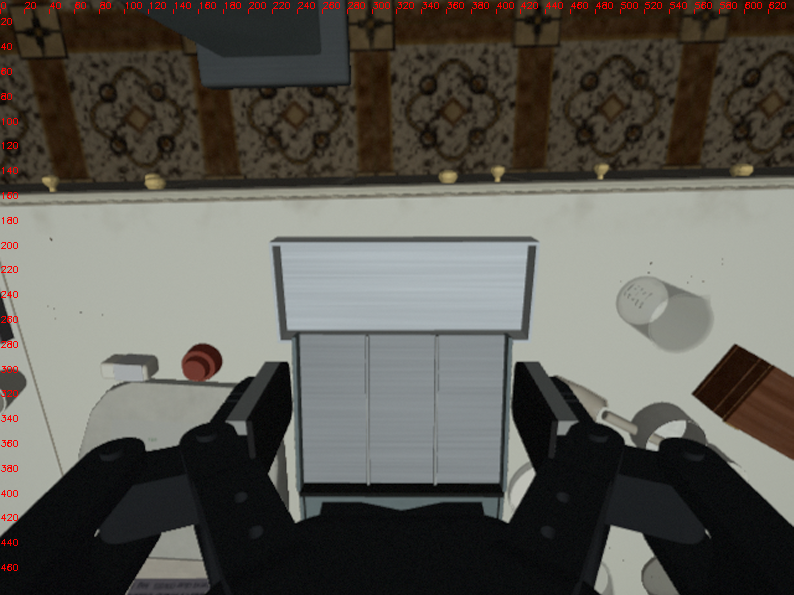

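The docked view shows the tray rim from about 281 to 530 and the ramp walls from about 293.5 to 511.5 (crop px). It is square against the stop and looks 1–3 mm off to the left; I'll refine that.

Run:
```python
from h import *
d=dict(np.load("w5.npz")); g=cv2.cvtColor(d["image"],cv2.COLOR_RGB2GRAY).astype(int)
for r in (198,215,250,262): print(r,"tray L",r,g[r,214:240],"R",g[r,415:442])
for r in (290,330): print(r,"ramp L",g[r,230:248],"R",g[r,400:420])
```

```text
198 tray L 198 [177 179 175 173 170 145 120 115 115 116 116 121 159 169 170 168 169 169
 169 169 170 170 171 169 169 168] R [177 177 177 177 176 177 177 176 176 176 157 114  99  99 100  98  97 137
 167 172 176 177 178 176 177 178 177]
215 tray L 215 [177 177 177 177 172 172 162 102  68  71  71  70  70 132 164 170 170 170
 171 171 172 171 171 171 171 172] R [175 175 174 175 174 176 175 174 176 118  73  68  69  70  67  78 155 171
 172 177 177 178 178 178 178 178 177]
250 tray L 250 [178 179 177 179 178 177 178 175 174 174 108  71  71  73  73  70 146 170
 172 174 172 173 173 173 174 174] R [172 170 172 171 171 171 127  78  68  68  69  67  88 159 173 175 178 178
 178 177 177 178 177 178 178 177 177]
262 tray L 262 [178 178 177 177 176 177 178 177 177 174 175 109  72  73  73  72  72 145
 171 174 174 175 174 175 176 176] R [175 175 175 175 174 129  78  70  68  69  68  88 160 174 175 176 178 178
 178 178 177 178 178 176 177 178 177]
290 ramp L [177 177 178 178 178 143 113 105 102  59  40  41 120 133 134 134 134 134] R [139 139 141 140 142 139  89  46  37  83 103 107 113 165 178 177 177 179
 177 177]
330 ramp L [  9  15   8  11   9  45 118 113 105 104  61  41  40  99 131 135 135 135] R [139 139 140 139 121  66  40  42  93 106 105 164 111  38  10   9   5   6
   6  10]
```

arm_command:
  commands:
    - [0,-50,0,8]
    - [0,-100,0,16]
    - [0,-150,0,24]
    - [0,-200,0,32]
    - [0,-250,0,40]
    - [0,-300,0,48]
    - [0,-350,0,56]
    - [0,-400,0,64]
  jaw: 44

```text
time: 18.3
position: [0.4036, -0.0975, 0.2764]
ee_rot: [-3.14, -0.0, 1.997]
wrist_force: [1.0, 0.5, 0.1]
gripper_width: 0.044
grip_force: 0.0
```

arm_command:
  commands:
    - [0,0,0,8]
    - [0,0,0,16]
    - [0,0,0,24]
    - [0,0,0,32]
    - [0,0,0,40]
    - [0,0,0,48]
    - [0,0,0,56]
    - [0,0,0,64]

```text
time: 19.1
position: [0.404, -0.0954, 0.2761]
ee_rot: [-3.14, 0.001, 0.88]
wrist_force: [1.2, 0.7, 0.0]
gripper_width: 0.0441
grip_force: 0.0
```

arm_command:
  commands:
    - [0,0,0,8]
    - [0,0,0,16]
    - [0,0,0,24]
    - [0,0,0,32]
    - [0,0,0,40]
    - [0,0,0,48]
    - [0,0,0,51]
    - [0,0,0,51]

```text
time: 19.9
position: [0.4041, -0.0955, 0.2764]
ee_rot: [-3.141, 0.002, -0.005]
wrist_force: [-1.1, -0.2, -0.6]
gripper_width: 0.0435
grip_force: 0.0
```

Run:
```python
from h import *
s=manip.read_state(); print(s["time"],s["position"],s["ee_rot"],s["joint_pos"])
go((.41,-.19,.26,0))
```

```text
19.9 [ 0.4040712  -0.09552422  0.27635117] [-3.14101943e+00  1.55698920e-03 -5.15466419e-03] [ 1.30519089 -0.19817608 -1.02489347  1.87582361 -0.17254006  1.37421783
 -1.25253569]
row [ 6.4 94.5 16.3] turn -0.3
```

arm_command:
  commands:
    - [0,45,0,0]
    - [0,90,0,0]
    - [0,95,0,0]
    - [0,95,0,0]
    - [0,95,0,0]
    - [0,95,0,0]

```text
time: 20.5
position: [0.4046, -0.1891, 0.2774]
ee_rot: [3.141, 0.0, -0.001]
wrist_force: [0.9, -0.9, 0.9]
gripper_width: 0.044
grip_force: 0.0
```

```bash
cat > bars.py <<'E'
from h import *
def find(d,cx=.4485,cy=-.1965,hx=.052,hy=.101,z=.018,thr=157):
    k=np.array([[cx-hx,cy-hy,z],[cx+hx,cy-hy,z],[cx+hx,cy+hy,z],[cx-hx,cy+hy,z]])
    g=cv2.GaussianBlur(cv2.cvtColor(d["image"],cv2.COLOR_RGB2GRAY),(3,3),0)
    m=np.zeros_like(g); cv2.fillPoly(m,[proj(d,k).astype(int)],1); m=m*(g>thr)
    n,l,st,c=cv2.connectedComponentsWithStats(m.astype(np.uint8)); out=[]
    for i in range(1,n):
        if st[i,4]<250: continue
        ys,xs=np.where(l==i); r=cv2.minAreaRect(np.c_[xs,ys].astype(np.float32)); b=unproj(d,cv2.boxPoints(r),z)[:,:2]
        c=b.mean(0); e1,e2=b[1]-b[0],b[2]-b[1]; L=e1 if np.hypot(*e1)>np.hypot(*e2) else e2
        a=np.degrees(np.arctan2(L[1],L[0])); a=(a+90)%180-90
        print("bar",np.round(c,4),"yaw",round(a,1),"size",np.round([np.hypot(*e1),np.hypot(*e2)],4))
        out.append((*c,a))
    return out
if __name__=="__main__":
    s=manip.read_state(); print(s["time"],s["position"],s["ee_rot"][2])
    d=vision.get_image("wrist"); np.savez("w6.npz",**d)
    for b in find(d): go((b[0],b[1],.06,b[2]))
E
python3 bars.py
```

```text
20.5 [ 0.40463525 -0.18912528  0.27735652] -0.0012529669162255619
bar [ 0.4707 -0.1311] yaw -2.2 size [0.0196 0.0425]
bar [ 0.4703 -0.2531] yaw -0.4 size [0.0418 0.0116]
bar [ 0.423  -0.1974] yaw -6.3 size [0.0408 0.012 ]
row [ 66.  -58.5 217.4] turn 2.1
row [ 65.7  63.5 217.5] turn 0.3
row [ 18.4   8.  217.5] turn 6.2
```

arm_command:
  commands:
    - [33,-29,50,2]
    - [66,-58,100,2]
    - [66,-58,145,2]
    - [66,-58,185,2]
    - [66,-58,217,2]
    - [66,-58,240,2]
    - [66,-58,256,2]
    - [66,-58,256,2]

```text
time: 21.35
position: [0.4699, -0.132, 0.0204]
ee_rot: [-3.141, 0.002, -0.038]
wrist_force: [0.3, 0.7, 0.2]
gripper_width: 0.044
grip_force: 0.0
```

arm_command:
  commands:
    - [0,0,0,0]
    - [0,0,0,0]
    - [0,0,0,0]
    - [0,0,0,0]
    - [0,0,0,0]
    - [0,0,0,0]
  jaw: 0

```text
time: 21.95
position: [0.4717, -0.1329, 0.0232]
ee_rot: [3.14, -0.002, -0.039]
wrist_force: [-1.7, 1.3, 7.8]
gripper_width: 0.0234
grip_force: 58.9
```

arm_command:
  commands:
    - [0,0,-30,0]
    - [0,0,-70,0]
    - [0,0,-115,0]
    - [-15,0,-160,0]
    - [-30,0,-160,0]
    - [-30,0,-160,0]

```text
time: 22.55
position: [0.4402, -0.1323, 0.183]
ee_rot: [3.137, -0.001, -0.04]
wrist_force: [-0.4, -0.4, -1.2]
gripper_width: 0.0232
grip_force: 59.2
```

Run:
```python
from h import *
s=manip.read_state(); print(s["time"],s["position"],s["ee_rot"],s["gripper_width"],s["grip_force"])
go((.43,.2,.2,88.6))
d=vision.get_image("wrist"); cv2.imwrite("pics/c6.png",crop(d,150,50,340,300,2))
d5=dict(np.load("w5.npz")); 
print("ramp C",unproj(d5,[(324,290),(324,330),(324,268)],[.05,.055,.036]))
```

```text
22.55 [ 0.44016405 -0.13230095  0.1829786 ] [ 3.13677464e+00 -1.38176503e-03 -3.99238399e-02] 0.023234835668798377 59.16043817996979
row [ -23.4 -331.5  -18.7] turn -90.9
ramp C [[0.51203801 0.29954161 0.05      ]
 [0.55916165 0.29856148 0.055     ]
 [0.49172954 0.29999232 0.036     ]]
```

arm_command:
  commands:
    - [25,0,45,0]
    - [30,0,90,0]
    - [30,0,125,0]
    - [30,0,145,0]
    - [30,0,155,0]
    - [30,0,159,0]
    - [30,0,159,0]
    - [30,0,159,0]

```text
time: 23.4
position: [0.4707, -0.132, 0.0232]
ee_rot: [3.141, 0.001, -0.038]
wrist_force: [-6.3, 2.3, 8.8]
gripper_width: 0.0231
grip_force: 60.5
```

arm_command:
  commands:
    - [0,0,0,0]
    - [0,0,0,0]
    - [0,0,-3,0]
    - [0,0,-6,0]
    - [0,0,-6,0]
    - [0,0,-6,0]
  jaw: 44

```text
time: 24.0
position: [0.4708, -0.1328, 0.0286]
ee_rot: [3.141, -0.0, -0.039]
wrist_force: [0.4, -0.3, 0.1]
gripper_width: 0.044
grip_force: 0.0
```

arm_command:
  commands:
    - [0,0,0,0]
    - [0,0,0,0]
    - [0,0,0,0]
    - [0,0,0,0]
    - [0,0,0,0]
    - [0,0,0,0]
  jaw: 0

```text
time: 24.6
position: [0.4706, -0.1327, 0.0288]
ee_rot: [3.141, 0.0, -0.039]
wrist_force: [-3.3, -0.1, 8.1]
gripper_width: 0.0204
grip_force: 55.8
```

Run:
```python
from h import *
d=vision.get_image("wrist"); a=crop(d,220,200,210,200,3.6)[:600,:756]
b=cv2.imread("pics/c6.png")
h=cv2.resize(crop(d,230,190,190,200,1),None,fx=2.1,fy=2.1); 
bb=cv2.resize(b[280:600,160:520],None,fx=1.1,fy=1.1)
o=np.zeros((450,800,3),np.uint8); o[:h.shape[0],:h.shape[1]]=h; o[:bb.shape[0],400:400+bb.shape[1]]=bb[:,:400]
cv2.imwrite("pics/c7.png",o)
```

```text
(no output)
```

View pics/c7.png

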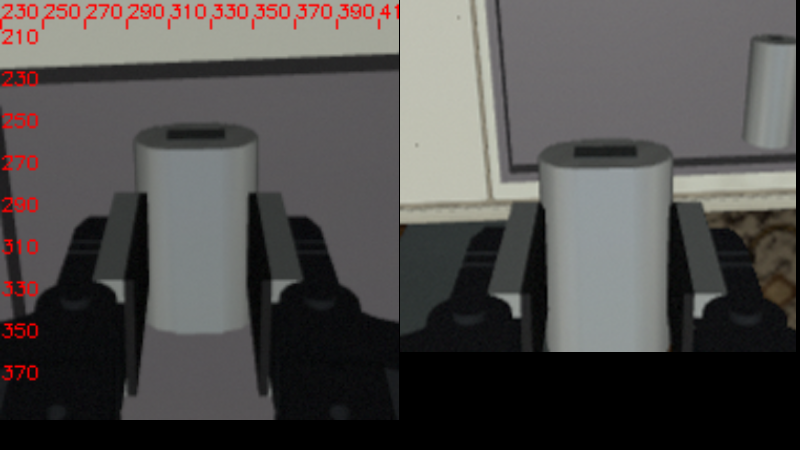

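It is a worn oval bar, now held only by its upper edge. I'll regrip it lower, as in the first grip.

arm_command:
  commands:
    - [0,0,0,0]
    - [0,0,0,0]
    - [0,0,4,0]
    - [0,0,7,0]
    - [0,0,7,0]
    - [0,0,7,0]
  jaw: 44

```text
time: 25.25
position: [0.4706, -0.1326, 0.0213]
ee_rot: [-3.141, 0.0, -0.039]
wrist_force: [1.0, -0.0, -0.1]
gripper_width: 0.0439
grip_force: 0.0
```

arm_command:
  commands:
    - [0,0,0,0]
    - [0,0,0,0]
    - [0,0,0,0]
    - [0,0,0,0]
    - [0,0,0,0]
    - [0,0,0,0]
  jaw: 0

```text
time: 25.85
position: [0.4708, -0.1327, 0.0219]
ee_rot: [3.141, -0.0, -0.039]
wrist_force: [-2.5, 0.4, 5.3]
gripper_width: 0.0235
grip_force: 58.5
```

arm_command:
  commands:
    - [0,0,-30,0]
    - [0,0,-70,0]
    - [0,0,-115,0]
    - [-15,0,-160,0]
    - [-15,-45,-170,0]
    - [-15,-90,-170,-8]
    - [-15,-140,-170,-16]
    - [-15,-190,-170,-24]

```text
time: 26.65
position: [0.4628, 0.0589, 0.1918]
ee_rot: [3.139, -0.0, 0.384]
wrist_force: [1.1, -0.8, -0.8]
gripper_width: 0.0235
grip_force: 59.2
```

Run:
```python
from h import *
s=manip.read_state(); print(s["time"],s["position"],s["ee_rot"],s["gripper_width"],s["grip_force"])
go((.43,.2,.2,88.6))
```

```text
26.65 [0.46279909 0.05891896 0.19180238] [ 3.13928375e+00 -3.55319136e-04  3.84330554e-01] 0.023548783084437683 59.2218804359436
row [  22.5 -143.1   -8.5] turn -66.6
```

arm_command:
  commands:
    - [14,-21,-2,-8]
    - [28,-42,-4,-16]
    - [42,-63,-6,-24]
    - [56,-85,-8,-32]
    - [70,-106,-8,-40]
    - [84,-127,-8,-48]
    - [98,-148,-8,-56]
    - [112,-170,-8,-64]

```text
time: 27.45
position: [0.5042, 0.2579, 0.1991]
ee_rot: [-3.141, 0.0, 1.502]
wrist_force: [-0.1, 0.0, -0.6]
gripper_width: 0.0233
grip_force: 59.3
```

arm_command:
  commands:
    - [0,0,0,-3]
    - [0,0,0,-3]
    - [0,0,0,-3]

```text
time: 27.75
position: [0.504, 0.2568, 0.1992]
ee_rot: [-3.141, 0.0, 1.547]
wrist_force: [-0.3, -0.3, -0.6]
gripper_width: 0.0237
grip_force: 59.3
```

Run:
```python
from h import *
s=manip.read_state(); print(s["time"],s["position"],s["ee_rot"],s["gripper_width"],s["grip_force"])
go((.591,.361,.13,88.7),(.591,.361,.0715,88.7))
```

```text
27.75 [0.50395003 0.2567565  0.19923296] [-3.14130516e+00  4.29493869e-04  1.54733062e+00] 0.0236946485689337 59.315577149391174
row [106.3  84.6  69.2] turn -0.0
row [106.3  84.6 127.7] turn -0.0
```

arm_command:
  commands:
    - [40,30,0,0]
    - [80,60,20,0]
    - [106,85,50,0]
    - [106,85,80,0]
    - [106,85,105,0]
    - [106,85,120,0]
    - [106,85,128,0]
    - [106,85,128,0]

```text
time: 28.55
position: [0.5915, 0.3607, 0.0716]
ee_rot: [3.141, 0.0, 1.548]
wrist_force: [0.3, -0.2, -0.8]
gripper_width: 0.0234
grip_force: 59.4
```

arm_command:
  commands:
    - [0,0,0,0]
    - [0,0,0,0]
    - [0,0,0,0]

```text
time: 28.85
position: [0.5915, 0.3615, 0.0724]
ee_rot: [3.14, -0.0, 1.549]
wrist_force: [-0.6, -0.7, -1.1]
gripper_width: 0.0237
grip_force: 59.4
```

Lowering 2 mm, then releasing just wide enough and lifting.

arm_command:
  commands:
    - [0,0,1,0]
    - [0,0,2,0]
    - [0,0,2,0]
    - [0,0,2,0]

```text
time: 29.25
position: [0.5913, 0.3615, 0.0699]
ee_rot: [3.141, -0.0, 1.55]
wrist_force: [-1.5, -1.7, 5.3]
gripper_width: 0.0232
grip_force: 60.0
```

arm_command:
  commands:
    - [0,0,0,0]
    - [0,0,0,0]
    - [0,0,0,0]
    - [0,0,-10,0]
    - [0,0,-30,0]
    - [0,0,-70,0]
    - [-30,-20,-110,0]
    - [-70,-50,-130,0]
  jaw: 42

```text
time: 30.05
position: [0.5437, 0.2999, 0.2013]
ee_rot: [3.138, -0.004, 1.552]
wrist_force: [1.0, -0.1, 1.5]
gripper_width: 0.042
grip_force: 0.0
```

Run:
```python
from h import *
s=manip.read_state(); print(s["time"],s["position"],s["ee_rot"],s["gripper_width"],s["grip_force"])
d=vision.get_image("wrist"); np.savez("w8.npz",**d)
p=proj(d,[(.591,.361,.06),(.4585,.30,.003)]); print(p)
cv2.imwrite("pics/c8w.png",crop(d,0,0,640,480,1))
go((.50,.0,.25,0))
```

```text
30.05 [0.54366698 0.29991496 0.20130289] [ 3.13794861 -0.00377882  1.55154546] 0.04200236822563297 0.0
[[386.45744716 143.98257576]
 [233.05227744 210.88108822]]
row [-294.2  -34.6  -47.3] turn 88.6
```

Run:
```python
from h import *; from bars import find
d=dict(np.load("w8.npz"))
find(d,.575,.361,.055,.027,.065,150); 
g=cv2.cvtColor(d["image"],cv2.COLOR_RGB2GRAY); print(g[144,350:420:2], g[110:180:3,386])
```

```text
[145 146 144 144 144 144 144 141 126  86 108 130 140 142 144 145 144 144
 144 144 144 141 139 141 135 123 114 143 143 142 144 144 142 140 142] [139 134 146 145 144 144 144 145 145 145 144 145 145 144 143 145 144 145
 144 144 143 144 143 145]
```

arm_command:
  commands:
    - [-50,-20,0,8]
    - [-100,-40,0,16]
    - [-150,-60,0,24]
    - [-200,-80,0,32]
    - [-250,-95,0,40]
    - [-300,-105,0,48]
    - [-350,-110,0,56]
    - [-400,-110,0,64]

```text
time: 30.9
position: [0.4314, -0.0452, 0.1978]
ee_rot: [3.138, 0.002, 0.495]
wrist_force: [1.4, -0.6, -0.3]
gripper_width: 0.0421
grip_force: 0.0
```

arm_command:
  commands:
    - [0,0,0,8]
    - [0,0,0,16]
    - [0,0,0,24]
    - [0,0,0,24]
  jaw: 44

```text
time: 31.3
position: [0.432, -0.0442, 0.1977]
ee_rot: [3.14, -0.0, 0.078]
wrist_force: [0.3, 0.6, 0.2]
gripper_width: 0.044
grip_force: 0.0
```

Run:
```python
from h import *
s=manip.read_state(); print(s["time"],s["position"],s["ee_rot"],s["gripper_width"])
go((.4703,-.253,.06,-.4),(.4703,-.253,.021,-.4))
```

```text
31.3 [ 0.43202828 -0.04422776  0.1977258 ] [ 3.13987951e+00 -8.68174053e-05  7.82920506e-02] 0.044017154048089036
row [ 21.8 210.9 138.1] turn 4.9
row [ 21.8 210.8 177.1] turn 4.9
```

arm_command:
  commands:
    - [5,48,20,5]
    - [10,96,40,5]
    - [16,144,60,5]
    - [22,190,80,5]
    - [22,211,105,5]
    - [22,211,130,5]
    - [22,211,140,5]
    - [22,211,140,5]

```text
time: 32.1
position: [0.4703, -0.2521, 0.0568]
ee_rot: [-3.14, 0.001, -0.004]
wrist_force: [-0.6, 0.1, 0.1]
gripper_width: 0.0439
grip_force: 0.0
```

arm_command:
  commands:
    - [0,0,20,0]
    - [0,0,36,0]
    - [0,0,36,0]
    - [0,0,36,0]

```text
time: 32.5
position: [0.4708, -0.2531, 0.0218]
ee_rot: [3.141, -0.0, -0.007]
wrist_force: [-0.1, -0.2, 0.6]
gripper_width: 0.0437
grip_force: 0.0
```

arm_command:
  commands:
    - [0,0,0,0]
    - [0,0,0,0]
    - [0,0,0,0]
    - [0,0,0,0]
    - [0,0,0,0]
    - [0,0,0,0]
  jaw: 0

```text
time: 33.1
position: [0.4711, -0.2537, 0.0221]
ee_rot: [3.141, -0.001, -0.008]
wrist_force: [-1.3, 0.7, 6.0]
gripper_width: 0.0177
grip_force: 58.4
```

arm_command:
  commands:
    - [0,0,-30,0]
    - [0,0,-70,0]
    - [0,0,-115,0]
    - [-15,0,-160,0]
    - [-15,-45,-170,0]
    - [-15,-90,-170,-8]
    - [-15,-140,-170,-16]
    - [-15,-190,-170,-24]

```text
time: 33.9
position: [0.4566, -0.0617, 0.1912]
ee_rot: [3.141, 0.0, 0.416]
wrist_force: [0.6, 0.7, -1.8]
gripper_width: 0.0176
grip_force: 58.9
```

Run:
```python
from h import *
s=manip.read_state(); print(s["time"],s["position"],s["ee_rot"],s["gripper_width"],s["grip_force"])
go((.47,.1,.2,60),(.50,.25,.2,88.7))
```

```text
33.9 [ 0.45657663 -0.06171269  0.1912494 ] [3.14065353e+00 2.59698745e-04 4.15953856e-01] 0.017613034832878276 58.90940487384796
row [  77.6 -142.5   -8.9] turn -36.2
row [ 165.7 -267.6   -9. ] turn -64.9
```

arm_command:
  commands:
    - [20,-33,-3,-8]
    - [41,-66,-6,-16]
    - [62,-100,-9,-24]
    - [83,-134,-9,-32]
    - [104,-167,-9,-40]
    - [125,-200,-9,-48]
    - [146,-234,-9,-57]
    - [166,-268,-9,-65]

```text
time: 34.7
position: [0.5023, 0.2502, 0.2001]
ee_rot: [3.141, 0.0, 1.551]
wrist_force: [0.6, -0.9, -0.7]
gripper_width: 0.0174
grip_force: 59.1
```

arm_command:
  commands:
    - [0,0,0,0]
    - [0,0,0,0]
    - [0,0,0,0]

```text
time: 35.0
position: [0.5024, 0.2475, 0.2]
ee_rot: [3.142, 0.001, 1.543]
wrist_force: [1.0, 0.1, -1.0]
gripper_width: 0.0174
grip_force: 59.1
```

Run:
```python
from h import *
s=manip.read_state(); print(s["time"],s["position"],s["ee_rot"],s["gripper_width"],s["grip_force"])
go((.59,.298,.13,88.7),(.59,.298,.0705,88.7))
d=vision.get_image("side"); np.savez("s1.npz",**d)
```

```text
35.0 [0.50240213 0.24754213 0.20001695] [3.14150135e+00 8.08118978e-04 1.54306694e+00] 0.01738986532298831 59.09849524497986
row [52.9 86.2 70. ] turn -0.3
row [ 53.   86.2 129.5] turn -0.3
```

```bash
cat > tray.py <<'E'
from h import *
def prof(d,g,base,dirn,n=61,span=.03):
    t=np.linspace(-span,span,n); P=np.array([np.r_[np.array(base[:2])+k*np.array(dirn),base[2]] for k in t]); uv=proj(d,P)
    if (uv.min()<1) or uv[:,0].max()>638 or uv[:,1].max()>478: return None
    v=cv2.remap(g,uv[:,0].astype(np.float32)[None],uv[:,1].astype(np.float32)[None],cv2.INTER_LINEAR)[0].astype(float)
    return t*1000,v
def check(d,c=(.4585,.301),th=-.022):
    g=cv2.GaussianBlur(cv2.cvtColor(d["image"],cv2.COLOR_RGB2GRAY),(3,3),0)
    X=np.array([np.cos(th),np.sin(th)]);Y=np.array([-np.sin(th),np.cos(th)])
    # inner floor boundaries (z=.003) and outer rim: report strongest light->dark edges seen going outward
    for nm,off,dr in [("front y-.07",-.0475*X-.07*Y,-X),("front y0",-.0475*X,-X),("front y+.07",-.0475*X+.07*Y,-X),("right x-.03",-.118*Y-.03*X,-Y),("right x0",-.118*Y,-Y),("left x-.03",.118*Y-.03*X,Y),("left x0",.118*Y,Y)]:
        r=prof(d,g,np.r_[np.array(c)+off,.028],dr)
        if r is None: print(nm,"out of view"); continue
        t,v=r; dv=np.gradient(v); k=[i for i in range(1,60) if abs(dv[i])>5 and abs(dv[i])>=abs(dv[i-1]) and abs(dv[i])>=abs(dv[i+1])]
        print(nm,[(int(t[i]),int(dv[i])) for i in k])
if __name__=="__main__":
    print("docked ref"); check(dict(np.load("w5.npz")))
    print("now"); check(vision.get_image("wrist"))
E
python3 tray.py
```

```text
docked ref
front y-.07 [(1, -30), (5, 30)]
front y0 [(1, -30), (5, 28)]
front y+.07 [(1, -30), (6, 31)]
right x-.03 [(-11, -32), (-3, 30)]
right x0 [(-11, -31), (-4, 31)]
left x-.03 [(-8, -33), (-1, 31)]
left x0 [(-8, -33), (0, 33)]
now
front y-.07 [(-8, -39), (-2, 37), (24, -18), (27, 15)]
front y0 [(-8, -41), (-2, 41), (25, -23), (28, 18)]
front y+.07 [(-9, -42), (-2, 44), (27, -23)]
right x-.03 [(-15, -34), (-4, 31)]
right x0 [(-15, -32), (-4, 31), (9, -54), (20, 5), (28, -6)]
left x-.03 out of view
left x0 out of view
```

arm_command:
  commands:
    - [25,40,0,0]
    - [53,86,30,0]
    - [53,86,65,0]
    - [53,86,95,0]
    - [53,86,115,0]
    - [53,86,125,0]
    - [53,86,129,0]
    - [53,86,130,0]

```text
time: 35.9
position: [0.5899, 0.2993, 0.0711]
ee_rot: [3.14, -0.001, 1.545]
wrist_force: [0.6, 0.3, -1.3]
gripper_width: 0.0176
grip_force: 59.2
```

arm_command:
  commands:
    - [0,0,0,0]
    - [0,0,0,0]
    - [0,0,1,0]

```text
time: 36.2
position: [0.5898, 0.2997, 0.0699]
ee_rot: [3.14, -0.001, 1.545]
wrist_force: [-0.4, -0.1, -0.8]
gripper_width: 0.0174
grip_force: 59.2
```

arm_command:
  commands:
    - [0,0,0,0]
    - [0,0,0,0]
    - [0,0,0,0]
    - [0,0,-15,0]
    - [0,0,-40,0]
    - [0,0,-80,0]
    - [-30,-20,-110,0]
    - [-70,-50,-130,0]
  jaw: 38

```text
time: 37.0
position: [0.5397, 0.2354, 0.201]
ee_rot: [3.139, -0.003, 1.548]
wrist_force: [0.3, -1.4, 1.8]
gripper_width: 0.0379
grip_force: 0.0
```

Run:
```python
from h import *
s=manip.read_state(); print(s["time"],s["position"],s["gripper_width"])
d=vision.get_image("wrist"); np.savez("w9.npz",**d)
a=crop(d,60,0,440,400,1.4)[:,:616]; cv2.imwrite("pics/c9.png",a)
print(proj(d,[(.591,.361,.06),(.59,.298,.06),(.4585,.30,.003)]))
```

```text
37.0 [0.53970551 0.23536885 0.20104187] 0.03786305169150276
[[394.82815767  46.19659287]
 [390.4736207  141.24131444]
 [230.72076067 140.00558212]]
```

View pics/c9.png

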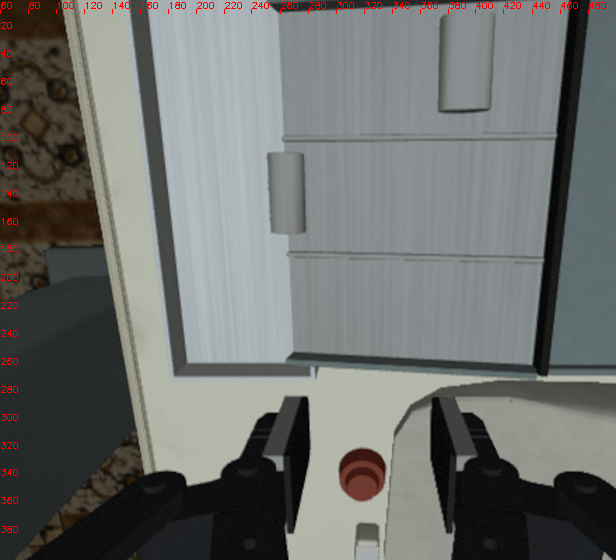

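The oval stays in lane 3, and the second bar is rolling over the lip at (265,137) into the tray. On to the third bar.

arm_command:
  commands:
    - [-45,-20,0,8]
    - [-90,-40,0,16]
    - [-135,-60,0,24]
    - [-180,-80,0,32]
    - [-225,-95,0,40]
    - [-270,-105,0,48]
    - [-310,-110,0,56]
    - [-340,-110,0,64]

```text
time: 37.85
position: [0.4207, -0.1028, 0.1988]
ee_rot: [3.135, 0.004, 0.493]
wrist_force: [0.6, -0.5, -0.2]
gripper_width: 0.038
grip_force: 0.0
```

arm_command:
  commands:
    - [0,0,0,8]
    - [0,0,0,16]
    - [0,0,0,24]
    - [0,0,0,31]
    - [0,0,0,31]
    - [0,0,0,31]
  jaw: 44

```text
time: 38.45
position: [0.4216, -0.101, 0.1979]
ee_rot: [3.141, 0.0, -0.039]
wrist_force: [0.4, 1.3, -0.7]
gripper_width: 0.0441
grip_force: 0.0
```

Run:
```python
from h import *; from bars import find
s=manip.read_state(); print(s["time"],s["position"],s["ee_rot"],s["gripper_width"])
d=vision.get_image("wrist"); find(d)
go((.423,-.1985,.06,-6),(.423,-.1985,.0215,-6))
```

```text
38.45 [ 0.42162908 -0.10097222  0.19791426] [ 3.14082581e+00  5.99160564e-05 -3.85443810e-02] 0.044062170422743914
row [  5.2  97.2 137.9] turn 3.8
row [  5.2  97.2 176.4] turn 3.8
```

arm_command:
  commands:
    - [2,33,20,4]
    - [4,66,40,4]
    - [5,97,65,4]
    - [5,97,95,4]
    - [5,97,125,4]
    - [5,97,150,4]
    - [5,97,168,4]
    - [5,97,175,4]

```text
time: 39.3
position: [0.4215, -0.1979, 0.0211]
ee_rot: [-3.14, 0.002, -0.11]
wrist_force: [0.2, -0.2, 0.4]
gripper_width: 0.0439
grip_force: 0.0
```

arm_command:
  commands:
    - [0,0,0,0]
    - [0,0,0,0]
    - [0,0,0,0]

```text
time: 39.6
position: [0.4229, -0.1988, 0.0236]
ee_rot: [3.141, -0.001, -0.113]
wrist_force: [-0.2, -0.1, -0.7]
gripper_width: 0.0442
grip_force: 0.0
```

arm_command:
  commands:
    - [0,0,0,0]
    - [0,0,0,0]
    - [0,0,0,0]
    - [0,0,0,0]
    - [0,0,0,0]
    - [0,0,0,0]
  jaw: 0

```text
time: 40.2
position: [0.4226, -0.1987, 0.0233]
ee_rot: [3.141, -0.0, -0.113]
wrist_force: [-1.5, 0.6, 8.1]
gripper_width: 0.0177
grip_force: 58.4
```

arm_command:
  commands:
    - [0,0,-30,0]
    - [0,0,-70,0]
    - [0,0,-115,0]
    - [10,0,-160,0]
    - [20,-45,-170,0]
    - [20,-90,-170,-8]
    - [20,-140,-170,-16]
    - [20,-190,-170,-24]

```text
time: 41.0
position: [0.4634, -0.0105, 0.1929]
ee_rot: [3.14, 0.0, 0.31]
wrist_force: [1.1, -0.5, -0.5]
gripper_width: 0.0175
grip_force: 59.1
```

Run:
```python
from h import *
s=manip.read_state(); print(s["time"],s["position"],s["ee_rot"],s["gripper_width"],s["grip_force"])
go((.50,.22,.2,88.7))
```

```text
41.0 [ 0.46337634 -0.01054412  0.192859  ] [3.14027216e+00 2.63989270e-05 3.10479882e-01] 0.017540820664512027 59.12694990634918
row [ 105.3 -208.3   -7.4] turn -70.9
```

arm_command:
  commands:
    - [13,-26,-2,-8]
    - [26,-52,-4,-16]
    - [39,-78,-6,-24]
    - [52,-104,-7,-32]
    - [65,-130,-7,-40]
    - [78,-156,-7,-48]
    - [91,-182,-7,-56]
    - [105,-208,-7,-64]

```text
time: 41.8
position: [0.5011, 0.2189, 0.1995]
ee_rot: [-3.141, 0.0, 1.428]
wrist_force: [0.2, 0.7, -1.2]
gripper_width: 0.0174
grip_force: 59.3
```

arm_command:
  commands:
    - [0,0,0,-7]
    - [0,0,0,-7]
    - [0,0,0,-7]
    - [0,0,0,-7]

```text
time: 42.2
position: [0.5013, 0.2171, 0.1996]
ee_rot: [3.141, 0.001, 1.541]
wrist_force: [0.4, -0.5, -0.9]
gripper_width: 0.0174
grip_force: 59.3
```

Run:
```python
from h import *; from tray import check; from bars import find
s=manip.read_state(); print(s["time"],s["position"],s["ee_rot"],s["gripper_width"],s["grip_force"])
go((.5887,.236,.13,88.7),(.5887,.236,.072,88.7))
check(vision.get_image("wrist"))
```

```text
42.2 [0.50128754 0.2170737  0.19961293] [3.14146300e+00 6.04271678e-04 1.54086960e+00] 0.017382764263588292 59.30562615394592
row [21.6 86.8 69.6] turn -0.4
row [ 21.6  86.8 127.6] turn -0.4
front y-.07 [(-8, -43), (-2, 39), (23, -23), (27, 15)]
front y0 [(-26, -42), (-23, 12), (-19, 6), (-6, -18), (-2, 41), (25, -20), (28, 14)]
front y+.07 [(-8, -42), (-2, 45), (27, -24)]
right x-.03 [(-12, -33), (-4, 31)]
right x0 [(-12, -33), (-3, 31)]
left x-.03 out of view
left x0 out of view
```

arm_command:
  commands:
    - [10,40,0,0]
    - [22,87,30,0]
    - [22,87,65,0]
    - [22,87,95,0]
    - [22,87,115,0]
    - [22,87,123,0]
    - [22,87,127,0]
    - [22,87,128,0]

```text
time: 43.05
position: [0.589, 0.2378, 0.0726]
ee_rot: [3.14, -0.001, 1.545]
wrist_force: [0.9, 0.4, -1.7]
gripper_width: 0.0173
grip_force: 59.4
```

arm_command:
  commands:
    - [0,0,0,0]
    - [0,0,0,0]
    - [0,0,1,0]

```text
time: 43.35
position: [0.5889, 0.2379, 0.0714]
ee_rot: [3.141, -0.0, 1.545]
wrist_force: [0.1, -0.2, -0.7]
gripper_width: 0.0177
grip_force: 59.4
```

arm_command:
  commands:
    - [0,0,0,0]
    - [0,0,0,0]
    - [0,0,0,0]
    - [0,0,-15,0]
    - [0,0,-40,0]
    - [0,0,-80,0]
    - [0,0,-110,0]
    - [-10,0,-130,0]
  jaw: 38

```text
time: 44.15
position: [0.5881, 0.2296, 0.2042]
ee_rot: [3.139, -0.002, 1.548]
wrist_force: [0.2, 0.7, -1.1]
gripper_width: 0.0381
grip_force: 0.0
```

arm_command:
  commands:
    - [30,-10,0,0]
    - [60,-10,0,0]
    - [60,-10,0,0]
    - [60,-10,0,0]
    - [60,-10,0,0]
    - [60,-10,0,0]

```text
time: 44.75
position: [0.5804, 0.2866, 0.2005]
ee_rot: [-3.141, 0.001, 1.543]
wrist_force: [-0.2, -0.6, 0.0]
gripper_width: 0.0381
grip_force: 0.0
```

Run:
```python
from h import *; from bars import find; from tray import check
s=manip.read_state(); print(s["time"],s["position"],s["ee_rot"][2],s["gripper_width"])
d=vision.get_image("wrist"); np.savez("w10.npz",**d); check(d)
g=cv2.cvtColor(d["image"],cv2.COLOR_RGB2GRAY)
for p in ((.591,.361,.062),(.5887,.235,.062)):
    u,v=proj(d,p)[0].astype(int); print((u,v),g[v,u-50:u+50:2], g[max(0,v-60):v+60:3,u])
for y in (.235,.30,.36):
    u=proj(d,[(x,y,.01) for x in np.arange(.405,.505,.004)]).astype(int); print(y,[int(g[b,a]) for a,b in u if 0<=b<480 and 0<=a<640])
cv2.imwrite("pics/c10.png",crop(d,40,0,470,400,1.5))
```

```text
44.75 [0.58042309 0.28660137 0.20049098] 1.543339949261593 0.03813084205947148
front y-.07 [(-27, 11), (-26, 11), (-22, 6), (-20, 6), (-9, -20), (-2, 38), (17, -19), (20, 14), (25, -40)]
front y0 [(-27, 12), (-27, 12), (-22, 6), (-9, -22), (-2, 39), (18, -22), (21, 16), (27, -34)]
front y+.07 [(-15, -39), (-2, 41), (20, -24), (23, 16), (28, -48)]
right x-.03 [(-18, -28), (-4, 30), (15, -52), (27, 5)]
right x0 [(-18, -27), (-4, 28), (24, -51)]
left x-.03 [(-5, -45), (-1, 42)]
left x0 [(-5, -49), (-1, 46)]
(np.int64(336), np.int64(125)) [146 147 148 149 149 150 146 148 150 149 149 147 148 151 148 128  99 126
 139 146 148 148 148 149 149 150 149 147 143 145 142 133 119 117 143 148
 147 147 149 149 146 146 146 146 147 144 142 144 146 143] [187 185 186 159 108  83 109 145 145 146 150 149 149 150 150 150 149 149
 150 148 150 148 149 149 149 148 150 149 149 147 147 145 144 144 117 144
 146 144 145 145]
(np.int64(336), np.int64(285)) [142 141 145 143 141 147 145 144 148 148 145 144 143 143 142 147 143 145
 147 143 143 147 147 145 143 145 146 143 142 146 145 142 142 145 142 144
 146 145 143 147 141  66  15   9  62  66  66  66  65  65] [144 145 144 144 144 144 143 108 140 144 144 143 144 144 143 144 145 145
 144 145 145 145 146 145 146 146 147 147 147 126  54  53  88 115  80  77
 120 157 157 156]
0.235 [71, 78, 140, 147, 138, 119, 85, 171, 184, 185, 181, 185, 186, 185, 187, 185, 182, 184, 185, 185, 160, 144, 146, 138, 143]
0.3 [86, 75, 134, 144, 143, 126, 102, 71, 186, 192, 186, 182, 188, 188, 191, 190, 187, 185, 188, 183, 180, 148, 148, 145, 149]
0.36 [184, 74, 75, 75, 187, 185, 186, 189, 190, 188, 185, 184, 190, 185, 189, 193, 186, 187, 184, 187, 184, 144, 147, 146, 145]
```

Both round bars are in the tray and the oval is at its spot in lane 3, so I'm fetching it.

Run:
```python
from h import *
go((.5905,.361,.13,88.7),(.5905,.361,.0708,88.7))
```

```text
row [74.5  8.1 70.5] turn -0.3
row [ 74.5   8.1 129.7] turn -0.3
```

arm_command:
  commands:
    - [37,4,10,0]
    - [74,8,40,0]
    - [74,8,70,0]
    - [74,8,95,0]
    - [74,8,115,0]
    - [74,8,125,0]
    - [74,8,129,0]
    - [74,8,129,0]
  jaw: 44

```text
time: 45.6
position: [0.5901, 0.3616, 0.0721]
ee_rot: [3.141, -0.0, 1.545]
wrist_force: [-0.5, -0.5, 0.4]
gripper_width: 0.0443
grip_force: 0.0
```

arm_command:
  commands:
    - [0,0,0,0]
    - [0,0,0,0]
    - [0,0,0,0]
    - [0,0,0,0]
    - [0,0,0,0]
    - [0,0,0,0]
    - [0,0,0,0]
  jaw: 0

```text
time: 46.3
position: [0.5903, 0.3622, 0.0734]
ee_rot: [3.14, -0.001, 1.545]
wrist_force: [-0.7, -2.0, 5.6]
gripper_width: 0.0228
grip_force: 58.6
```

arm_command:
  commands:
    - [0,0,-30,0]
    - [0,0,-70,0]
    - [0,0,-110,0]
    - [-30,-25,-125,0]
    - [-70,-50,-125,0]
    - [-115,-75,-125,8]
    - [-160,-95,-125,16]
    - [-205,-110,-125,24]

```text
time: 47.1
position: [0.4747, 0.1622, 0.1967]
ee_rot: [3.141, 0.001, 1.134]
wrist_force: [1.2, -1.6, 0.6]
gripper_width: 0.0223
grip_force: 58.8
```

arm_command:
  commands:
    - [0,0,0,0]
    - [0,0,0,0]

```text
time: 47.3
position: [0.4767, 0.1614, 0.1975]
ee_rot: [3.139, 0.001, 1.135]
wrist_force: [-0.0, 0.4, -0.8]
gripper_width: 0.0226
grip_force: 58.8
```

Run:
```python
from h import *
s=manip.read_state(); print(s["time"],s["position"],s["ee_rot"],s["gripper_width"],s["grip_force"])
go((.46,-.15,.19,0))
```

```text
47.3 [0.47669135 0.16136699 0.19750724] [3.13921225e+00 7.08387485e-04 1.13500033e+00] 0.02256698008122971 58.765127062797546
row [-289.3  116.3    8. ] turn 65.0
```

Held. Carrying it back to the supply tray.

arm_command:
  commands:
    - [-36,14,0,8]
    - [-72,29,0,16]
    - [-108,43,0,24]
    - [-144,58,0,32]
    - [-180,72,0,40]
    - [-216,87,0,48]
    - [-252,101,0,56]
    - [-289,116,0,64]

```text
time: 48.1
position: [0.4615, -0.147, 0.1975]
ee_rot: [3.141, -0.001, 0.021]
wrist_force: [0.5, -0.5, -1.3]
gripper_width: 0.0222
grip_force: 58.8
```

arm_command:
  commands:
    - [0,0,0,1]
    - [0,0,0,1]
    - [0,0,0,1]

```text
time: 48.4
position: [0.4614, -0.1451, 0.1971]
ee_rot: [-3.141, -0.001, 0.01]
wrist_force: [0.7, -0.1, 0.2]
gripper_width: 0.0223
grip_force: 58.8
```

Run:
```python
from h import *
s=manip.read_state(); print(s["time"],s["position"],s["ee_rot"],s["gripper_width"],s["grip_force"])
go((.455,-.17,.06,0),(.455,-.17,.0265,0))
```

```text
48.4 [ 0.46138538 -0.14508314  0.19710721] [-3.14069710e+00 -8.31685029e-04  1.01222537e-02] 0.02234779644281058 58.787811398506165
row [ -6.8  25.  137.1] turn 0.6
row [ -6.8  25.  170.6] turn 0.6
```

arm_command:
  commands:
    - [-7,25,35,0]
    - [-7,25,75,0]
    - [-7,25,110,0]
    - [-7,25,140,0]
    - [-7,25,158,0]
    - [-7,25,166,0]
    - [-7,25,169,0]
    - [-7,25,170,0]

```text
time: 49.2
position: [0.4544, -0.1719, 0.0275]
ee_rot: [-3.141, -0.001, 0.006]
wrist_force: [-0.5, -0.1, -0.6]
gripper_width: 0.0222
grip_force: 58.8
```

arm_command:
  commands:
    - [0,0,0,0]
    - [0,0,1,0]
    - [0,0,2,0]
    - [0,0,2,0]

```text
time: 49.6
position: [0.4545, -0.1727, 0.0267]
ee_rot: [3.14, -0.001, 0.004]
wrist_force: [-7.5, 2.6, 22.2]
gripper_width: 0.0224
grip_force: 62.9
```

arm_command:
  commands:
    - [0,0,0,0]
    - [0,0,0,0]
    - [0,0,0,0]
    - [0,0,-15,0]
    - [0,0,-50,0]
    - [0,0,-95,0]
    - [0,0,-140,0]
    - [-50,0,-190,0]
  jaw: 44

```text
time: 50.4
position: [0.4289, -0.1721, 0.1979]
ee_rot: [-3.14, -0.007, 0.008]
wrist_force: [-1.5, -2.0, 2.7]
gripper_width: 0.0436
grip_force: 0.0
```

arm_command:
  commands:
    - [0,50,-30,0]
    - [0,100,-60,0]
    - [0,120,-80,0]
    - [0,120,-80,0]
    - [0,120,-80,0]
    - [0,120,-80,0]

```text
time: 51.0
position: [0.4263, -0.292, 0.2738]
ee_rot: [-3.14, -0.001, 0.006]
wrist_force: [0.0, 0.7, -0.3]
gripper_width: 0.0438
grip_force: 0.0
```

Run:
```python
from h import *
s=manip.read_state(); print(s["time"],s["position"],s["ee_rot"],s["gripper_width"])
d=vision.get_image("side"); w=vision.get_image("wrist")
a=crop(d,235,110,150,290,2.05); b=crop(w,0,0,640,400,.75)
o=np.zeros((595,800,3),np.uint8); o[:a.shape[0],:a.shape[1]]=a; o[:b.shape[0],315:795]=b; cv2.imwrite("pics/end.png",o)
```

```text
51.0 [ 0.42626667 -0.29204295  0.2737722 ] [-3.14047617e+00 -1.41002674e-03  6.16292377e-03] 0.04379741810397304
```

View pics/end.png

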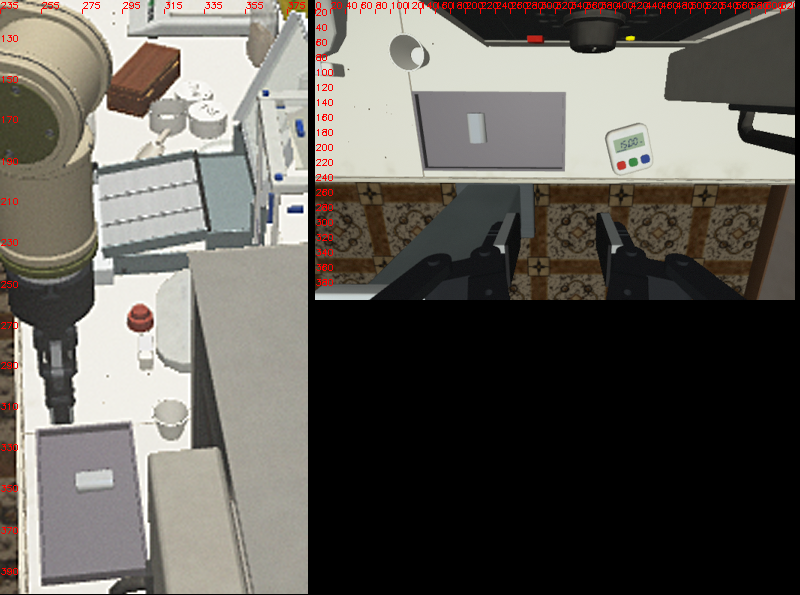

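The worn bar lies in the supply tray, the ramp is empty and the hood is open. The catch tray is hidden behind the arm, so one last check that it was not knocked.

arm_command:
  commands:
    - [0,-50,0,0]
    - [0,-100,0,0]
    - [0,-150,0,0]
    - [0,-200,0,0]
    - [0,-250,0,0]
    - [0,-300,0,0]
    - [0,-350,0,0]
    - [0,-400,0,0]

```text
time: 51.9
position: [0.4235, 0.109, 0.2731]
ee_rot: [3.14, -0.001, 0.005]
wrist_force: [1.5, 0.0, 0.5]
gripper_width: 0.0436
grip_force: 0.0
```

arm_command:
  commands:
    - [-10,-50,0,0]
    - [-20,-100,0,0]
    - [-30,-150,0,0]
    - [-30,-190,0,0]
    - [-30,-190,0,0]
    - [-30,-190,0,0]
    - [-30,-190,0,0]

```text
time: 52.6
position: [0.3784, 0.2844, 0.2794]
ee_rot: [-3.132, -0.014, 0.004]
wrist_force: [-0.5, 0.8, 0.5]
gripper_width: 0.0442
grip_force: 0.0
```

Run:
```python
from h import *; from tray import check
s=manip.read_state(); print(s["time"],s["position"],s["ee_rot"])
d=vision.get_image("wrist"); check(d)
g=cv2.cvtColor(d["image"],cv2.COLOR_RGB2GRAY)
for y in (.235,.30,.36):
    u=proj(d,[(x,y,.01) for x in np.arange(.405,.505,.004)]).astype(int); print(y,[int(g[b,a]) for a,b in u if 0<=b<480 and 0<=a<640])
```

```text
52.6 [0.37843201 0.28441473 0.27938113] [-3.13235595 -0.01426891  0.00407235]
front y-.07 [(-23, -29), (-19, 9), (-5, -15), (-2, 34), (29, -19)]
front y0 [(-24, -28), (-19, 9), (-5, -15), (-2, 38)]
front y+.07 [(-4, -29), (-1, 27)]
right x-.03 [(-11, -40), (-9, -40), (-4, 43)]
right x0 [(-9, -40), (-4, 42)]
left x-.03 [(-8, -46), (0, 40)]
left x0 [(-9, -45), (-8, -45), (0, 40)]
0.235 [226, 210, 132, 168, 181, 176, 139, 223, 223, 221, 226, 224, 225, 225, 225, 222, 221, 225, 223, 222, 220, 226, 224, 179, 179]
0.3 [226, 223, 106, 163, 179, 180, 160, 187, 229, 226, 222, 226, 227, 228, 228, 226, 223, 223, 223, 220, 223, 221, 224, 178, 180]
0.36 [225, 226, 127, 227, 226, 226, 229, 230, 227, 224, 224, 229, 225, 229, 230, 226, 226, 222, 225, 224, 221, 222, 222, 216, 181]
```

```bash
python3 -c "
from plant import manip
print(manip.sign_off())"
```

```text
the job is handed in; nothing more can be done
None
```

The job is handed in: the hood stays open, the catch tray is docked square (about 2 mm left of centre), both round bars rolled into it, and the worn oval bar is back in the supply tray.

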